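# Load and clamp the filter magazine

## Task

Get the filter magazine ready for the microscope: slide its cover fully open and crank the cam back so that the follower and its clamp bar draw back fully; then stand every filter cube from the bench upright in a bay of its own, its broad windowed faces towards the ribs. With the cover still open, crank the cam until the follower rests in the middle of the cam's flat dwell, so that the bar holds all the cubes against the datum rail, and last slide the cover fully shut; leave the other things on the bench where they are.

Things in the scene. Friction and masses are not known exactly. Their poses are not given: they have to be found in the camera images.
- magazine: the filter magazine, fixed: open aluminium box with sliding cover and hand-cranked cam clamp. Origin at bench level under the box centre; x towards the cam, y the way the cover opens. Box inside 104 (x) x 148 (y) mm, floor at z = 4 mm, walls 4 mm thick, top z = 50 mm. Cover rails x = +-61 mm run out to y = 243 mm, z 44 to 50 mm. Base plate x -72 to 178, y +-95 mm. Cam shaft at x = 118, y = 0
- datum (a point): top edge of the steel datum rail (magazine x = -27, y = 0, z = 16 mm), which fills the foot of the box from its -x wall to here. Three ribs, 4 mm thick and also up to z = 16 mm, at y = -38, 0, 38 mm reach from the rail to x = 7 mm and part four bays 34 mm wide
- clamp_bar (a point): top edge of the clamp bar's face (z = 16 mm; bar 12 mm thick, 146 mm long, low in the box, carried by the follower): at magazine x = 27 mm drawn back, 9 mm in the dwell with nothing in front. Backed by a spring of about 5 N with 6 mm give, it slides the 38 mm long cubes to the datum rail, their centres then at x = -8 mm
- bay0 (a point): centre of bay 0 on the box floor at magazine x = 0, y = -57 mm, midway between the datum rail and the drawn-back clamp bar; a cube stands here with its own x along the magazine's x (either way round)
- bay1 (a point): centre of bay 1 on the box floor at magazine x = 0, y = -19 mm, midway between the datum rail and the drawn-back clamp bar; a cube stands here with its own x along the magazine's x (either way round)
- bay2 (a point): centre of bay 2 on the box floor at magazine x = 0, y = 19 mm, midway between the datum rail and the drawn-back clamp bar; a cube stands here with its own x along the magazine's x (either way round)
- bay3 (a point): centre of bay 3 on the box floor at magazine x = 0, y = 57 mm, midway between the datum rail and the drawn-back clamp bar; a cube stands here with its own x along the magazine's x (either way round)
- cam_axis (a point): point on the vertical cam shaft's axis, 75 mm above the bench; the crank turns about it
- crank_handle (a point): middle of the crank's upright black handle, 75 mm above the bench and 45 mm from the shaft axis: a cylinder 24 mm across from z = 55 to 96 mm that spins freely on its pin, so it can be held from above and led round without turning the gripper
- crank (a joint): angle of crank and cam, rad, growing counter-clockwise seen from above, stops at 0 and 4.6. The arm points away from the nose of the cam. Flat dwell (nose towards the box, full lift) from 2.79 to 4.01, middle 3.4 with the arm along magazine +x; below 1.74 the follower is drawn back. On the flank between, the follower's spring can turn the cam; 1 to 6 N at the handle. Starts in the dwell
- follower (a joint): travel of the flat-faced follower towards the box, m: 0 drawn back, about 0.018 in the dwell; spring-returned, it follows the cam and carries the clamp bar
- cover (a joint): travel of the flat grey cover, m: 0 shut, 0.156 fully open (slides along magazine +y); about 2 N of friction, stays where it is left. Cover top at z = 55 mm
- cover_handle (a point): middle of the black bar handle on the cover: 60 mm long along magazine x, 12 mm thick along y, from z = 55 to 85 mm; this point at z = 70 mm
- cube0: a fluorescence filter cube: a dark metal block with a round window in its two broad faces and one in the top, 38 (own x) x 28 (own y) x 40 mm tall, 70 g; origin at the centre of its underside, z up; it may lie anywhere on the bench to the right (-y) of the magazine, standing upright, any of the four may be absent
- cube1: a fluorescence filter cube: a dark metal block with a round window in its two broad faces and one in the top, 38 (own x) x 28 (own y) x 40 mm tall, 70 g; origin at the centre of its underside, z up; it may lie anywhere on the bench to the right (-y) of the magazine, standing upright, any of the four may be absent
- cube2: a fluorescence filter cube: a dark metal block with a round window in its two broad faces and one in the top, 38 (own x) x 28 (own y) x 40 mm tall, 70 g; origin at the centre of its underside, z up; it may lie anywhere on the bench to the right (-y) of the magazine, standing upright, any of the four may be absent
- cube3: a fluorescence filter cube: a dark metal block with a round window in its two broad faces and one in the top, 38 (own x) x 28 (own y) x 40 mm tall, 70 g; origin at the centre of its underside, z up; it may lie anywhere on the bench to the right (-y) of the magazine, standing upright, any of the four may be absent
- oil_jar: small jar 36 mm across, 32 mm tall, standing among the cubes; bystander, origin at its underside
- canister: clear screw-top jar 44 mm across, 55 mm tall; bystander, origin at its underside
- lens_cap: black disc 32 mm across, 9 mm thick, lying near the cubes; bystander

How it is judged:
On the way, in this order (a step that is already met when the one before it is completed fails the run):
1. the cover is fully open and the cam is cranked back so that the follower is drawn back (value of joint cover above 0.145 m and value of joint follower below 0.002 m), for 0.2 s.
2. every cube stands in a bay of its own, let go, with the follower still drawn back (x of cube0 in the frame of magazine between -0.014 and 0.014 m and z of cube0 in the frame of magazine between -0.002 and 0.009 m and angle between each of cube0, cube1, cube2, cube3's own z axis and vertical below 0.12 rad and angle between the x axis of each of cube0, cube1, cube2, cube3 and the x axis of magazine, either way round below 0.25 rad and y of cube0 in the frame of magazine between -0.066 and 0.066 m and x of cube1 in the frame of magazine between -0.014 and 0.014 m and z of cube1 in the frame of magazine between -0.002 and 0.009 m and y of cube1 in the frame of magazine between -0.066 and 0.066 m and x of cube2 in the frame of magazine between -0.014 and 0.014 m and z of cube2 in the frame of magazine between -0.002 and 0.009 m and y of cube2 in the frame of magazine between -0.066 and 0.066 m and x of cube3 in the frame of magazine between -0.014 and 0.014 m and z of cube3 in the frame of magazine between -0.002 and 0.009 m and y of cube3 in the frame of magazine between -0.066 and 0.066 m and contact force between the fingers and cube0 below 0.2 N and contact force between the fingers and cube1 below 0.2 N and contact force between the fingers and cube2 below 0.2 N and contact force between the fingers and cube3 below 0.2 N and value of joint follower below 0.002 m), for 0.2 s.
3. with the cover still open, the follower rests in the dwell and the cubes are against the datum rail (value of joint crank between 2.87 and 3.93 rad and value of joint follower above 0.0165 m and x of cube0 in the frame of magazine between -0.0115 and -0.0045 m and z of cube0 in the frame of magazine between -0.002 and 0.009 m and angle between each of cube0, cube1, cube2, cube3's own z axis and vertical below 0.12 rad and angle between the x axis of each of cube0, cube1, cube2, cube3 and the x axis of magazine, either way round below 0.25 rad and y of cube0 in the frame of magazine between -0.066 and 0.066 m and x of cube1 in the frame of magazine between -0.0115 and -0.0045 m and z of cube1 in the frame of magazine between -0.002 and 0.009 m and y of cube1 in the frame of magazine between -0.066 and 0.066 m and x of cube2 in the frame of magazine between -0.0115 and -0.0045 m and z of cube2 in the frame of magazine between -0.002 and 0.009 m and y of cube2 in the frame of magazine between -0.066 and 0.066 m and x of cube3 in the frame of magazine between -0.0115 and -0.0045 m and z of cube3 in the frame of magazine between -0.002 and 0.009 m and y of cube3 in the frame of magazine between -0.066 and 0.066 m and value of joint cover above 0.12 m), for 0.3 s.
4. the cover is fully shut, the follower still in the dwell (value of joint crank between 2.87 and 3.93 rad and value of joint follower above 0.0165 m and value of joint cover below 0.006 m), for 0.2 s.
At the end, for the whole second after the job is handed in: cover shut to 6 mm; crank at rest in the dwell (2.87 to 3.93 rad, follower out over 16.5 mm); every cube upright on the floor of its own bay between its ribs, own x along the magazine x to 0.25 rad, its centre 4.5 to 11.5 mm from the bay middle towards the datum rail (all of step 4 and x of cube0 in the frame of magazine between -0.0115 and -0.0045 m and z of cube0 in the frame of magazine between -0.002 and 0.009 m and angle between each of cube0, cube1, cube2, cube3's own z axis and vertical below 0.12 rad and angle between the x axis of each of cube0, cube1, cube2, cube3 and the x axis of magazine, either way round below 0.25 rad and y of cube0 in the frame of magazine between -0.066 and 0.066 m and x of cube1 in the frame of magazine between -0.0115 and -0.0045 m and z of cube1 in the frame of magazine between -0.002 and 0.009 m and y of cube1 in the frame of magazine between -0.066 and 0.066 m and x of cube2 in the frame of magazine between -0.0115 and -0.0045 m and z of cube2 in the frame of magazine between -0.002 and 0.009 m and y of cube2 in the frame of magazine between -0.066 and 0.066 m and x of cube3 in the frame of magazine between -0.0115 and -0.0045 m and z of cube3 in the frame of magazine between -0.002 and 0.009 m and y of cube3 in the frame of magazine between -0.066 and 0.066 m and velocity of joint crank between -0.05 and 0.05 rad/s); the robot touches nothing.
It fails at once if the oil jar is shoved more than 60 mm or tipped over (distance of oil_jar from where it was at the start of the episode above 0.06 m or angle between oil_jar's own z axis and vertical above 0.6 rad).
It fails at once if the canister is shoved more than 60 mm or tipped over (distance of canister from where it was at the start of the episode above 0.06 m or angle between canister's own z axis and vertical above 0.6 rad).
It fails at once if the lens cap is shoved more than 60 mm or tipped over (distance of lens_cap from where it was at the start of the episode above 0.06 m or angle between lens_cap's own z axis and vertical above 0.6 rad).
Of cube0, cube1, cube2, cube3 only 2 to 4 are there at a start; the rules pass over those that are not, and their reading is None.
At some moment in a run one of cube0, cube1, cube2, cube3 may be knocked a few centimetres aside while the robot is not near it.
It also fails if it takes over 210 s, if anything falls off the work surface, if the arm or the gripper's body presses on something with over 40 N, if the wrist force passes 120 N, or if a joint passes its speed limit or range.

## Robot

A 7-joint arm with a two-finger parallel gripper is mounted at the origin on the work surface. World frame = base frame: x ahead of the robot, y to its left, z up, the work surface at z = 0. Lengths are in m, angles in rad, forces in N, time in s.
With the tool pointing down it reaches from about 0.35 to 0.9 m from the base axis. Payload 8.1 kg.
Tool frame: the origin (TCP) lies midway between the tips of the shut fingers; the grasp point (between the pads) lies 19 mm behind it; z points along the fingers, y is the line along which they close (so a half turn about z gives the same grasp; the last joint's range is limited). The gripper opens to 92 mm and grips with 3 to 60 N. Pads are 19 mm wide; open, the fingers measure 130 mm over their backs; the gripper's body (75 mm by 190 mm) begins 47 mm behind the grasp point.
Start: joints at [-1.361, 0.434, 0.025, 1.573, -0.012, 1.134, -0.075], TCP at [0.192, 0.595, 0.192] pointing down, gripper open.
Joint ranges: [-2.62, 2.62], [-0.44, 2.09], [-1.27, 1.32], [0.08, 2.57], [-1.32, 4.46], [0.12, 2], [-2.74, 2.74]. Speed limits (rad/s): [2.22, 2.22, 3.01, 3.01, 3.14, 3.14, 3.14].

## Interface

Orientations are given as a rotation vector (axis times angle).
In Python, from cell import arm gives the robot as it stands.
- The arm moves only by the tool carry_out, never from a script. Its arguments are lists of equal length, an entry for each row: "claw": the finger opening in cm, from 0 to 9.18; "delta_pos": the shift along the tool's x, y, z in cm, a list of three; "angular": the turn, a rotation vector about the tool's x, y, z in rad, a list of three. In form: {"claw": [claw, ...], "delta_pos": [[dx, dy, dz], ...], "angular": [[ax, ay, az], ...]}. A call has 1 to 20 rows; each row shifts and turns the commanded pose from where the row before left it, along the tool's axes as they then stand; what a row does not reach is not made up. A row lasts 1/10 s, in which the tool goes at most 50 mm and 8.59 degrees, less where a joint would pass 70% of its speed; a pose out of reach is approached as far as the arm can. A call with a gripper value outside its range is refused whole. The fingers move at their own pace and stop on an object; "force" is the grip in N (left out, the last holds). Time passes only in rows, so rows that do not move let the fingers close. It gives the time, the measured TCP pose, the force, the opening and the grip force at its end, in the units of the state.
- arm.observe(): the state, without advancing time (a new reading comes with each control period).
- arm.get_image(name): name is "side" or "top" or "wrist"; returns a dict with "frame" (384x512x3 uint8, red, green, blue), "mtx" (3x3 intrinsics, pixels), "T" (4x4, takes a point from camera to world coordinates). Camera axes: x right, y down, z forward; pixel columns grow to the right and rows downward; lengths in m; the calibration is good to about 2 mm. A picture is of the moment at which its call begins. There is no depth.
- arm.sign_off(): hands the job in; it is judged then, once.
Trained networks look in a picture, given as the dict that the camera call returned (one of the last four; its "shot" number tells which), for a name from the list of things; names that differ only in an ending like _2 or _b are one class to them, and where a whole thing is asked for, a point or a joint stands for the part that bears it (a point fixed in the world has none). Each returns a list of dicts, best first, with "conf" (0 to 1); they miss things now and then, are a little off and sometimes report something else, mostly with a low value. They report only what shows in the picture. A call takes as long as a camera call.
- arm.look_for(label, picture): "centre" ([column, row] as shares, 0 to 1, of the picture: columns of its width, rows of its height, amid what is visible of it).
- arm.trace(label, picture): "region" (384x512 bool, what is visible of it) and "centre" ([column, row] as shares, 0 to 1, of the picture: columns of its width, rows of its height, amid what is visible of it).
- arm.place_of(label, picture): "centre" ([column, row] as shares, 0 to 1, of the picture: columns of its width, rows of its height: a listed point, or the origin of a listed thing).
The state is a dict: "clock": time; "joints": joint angles; "dq": joint speeds; "joint_efforts": joint torques, N m; "position": TCP position; "ee_rot": TCP orientation; "force": force on the tool from outside, world axes, zero at the start; "ft_torque": the same for the moment, N m; "width": opening from 0.0 (shut) to 1.0 (fully open); "gripper_force": force on a finger pad.
Only numpy, scipy, OpenCV 4.12 (cv2) and the standard library are available. Lean on these libraries where they do the work, as an engineer would, in place of code of your own. Each camera call takes 0.05 s, during which the arm holds its last target. There are 200 camera calls.

## Working session

There is one attempt and no reset: what is moved stays moved. The work goes in short steps, Python scripts to look and compute and a tool call to move; the robot and the scene stay as the last step left them, time stands still between calls to the robot, and variables do not carry over. Pictures are saved under pics/ and viewed, at most 14 in all, crops included, and the job is handed in when it is done.

Besides the shell and the picture viewer there is one more tool, called as a command line: name --argument value ..., lists and objects as JSON in quotes. carry_out: Moves the arm, as the interface text tells. Its arguments: {"type":"object","properties":{"claw":{"type":"array","items":{"type":"number"}},"delta_pos":{"type":"array","items":{"type":"array","items":{"type":"number"}}},"angular":{"type":"array","items":{"type":"array","items":{"type":"number"}}},"force":{"type":"number"}},"required":["claw","delta_pos","angular"]}

```bash
mkdir -p pics; ls
cat > h.py <<'E'
import numpy as np, cv2
from scipy.spatial.transform import Rotation as R
from cell import arm
def ray(p,px):
    K=np.array(p['mtx']);T=np.array(p['T']);d=T[:3,:3]@np.linalg.solve(K,[px[0],px[1],1.]);return T[:3,3],d
def onz(p,c,z):
    o,d=ray(p,(c[0]*512,c[1]*384));return o+d*(z-o[2])/d[2]
def proj(p,X):
    T=np.array(p['T']);q=np.array(p['mtx'])@(T[:3,:3].T@(np.array(X)-T[:3,3]));return q[:2]/q[2]
def save(p,n,s=1.5):
    cv2.imwrite('pics/'+n,cv2.resize(p['frame'][:,:,::-1],None,fx=s,fy=s))
E
python3 - <<'E'
from h import *
print({k:np.round(v,3) for k,v in arm.observe().items()})
for n in('top','side'):
    p=arm.get_image(n);save(p,n+'0.png');print(n,np.round(p['T'],3).tolist(),np.round(p['mtx'],1).tolist())
    for l,z in(('magazine',0),('datum',.016),('clamp_bar',.016),('bay0',.004),('bay3',.004),('cam_axis',.075),('crank_handle',.075),('cover_handle',.07),('cube0',0),('oil_jar',0),('canister',0),('lens_cap',0)):
        for r in arm.place_of(l,p)[:5]: print(l,round(r['conf'],2),np.round(r['centre'],3),np.round(onz(p,r['centre'],z),4))
E
```

```text
pics
{'clock': np.float64(0.0), 'joints': array([-1.361,  0.435,  0.025,  1.574, -0.012,  1.134, -0.075]), 'dq': array([ 0.001, -0.   ,  0.   , -0.001, -0.   ,  0.001, -0.001]), 'joint_efforts': array([-0.0000e+00, -6.6784e+01,  9.8500e-01, -3.1446e+01, -6.1000e-02,
        4.3000e-02,  0.0000e+00]), 'position': array([0.192, 0.594, 0.191]), 'ee_rot': array([-4.890e-01, -3.103e+00,  2.000e-03]), 'force': array([ 0.827,  0.49 , -0.112]), 'ft_torque': array([ 0.017, -0.028, -0.006]), 'gripper_force': np.float64(0.0), 'width': np.float64(1.0)}
top [[-0.022, -0.995, 0.096, 0.423], [-1.0, 0.022, 0.0, -0.007], [-0.002, -0.096, -0.995, 1.429], [0.0, 0.0, 0.0, 1.0]] [[455.1, 0.0, 249.8], [0.0, 455.1, 189.9], [0.0, 0.0, 1.0]]
magazine 0.6 [0.449 0.548] [0.4979 0.0575 0.    ]
datum 0.65 [0.457 0.57 ] [0.4701 0.0449 0.016 ]
bay0 0.73 [0.481 0.544] [0.501  0.0049 0.004 ]
bay0 0.55 [0.414 0.554] [0.4918 0.1134 0.004 ]
bay0 0.51 [0.207 0.521] [0.5388 0.4452 0.004 ]
bay3 0.73 [0.481 0.544] [0.501  0.0049 0.004 ]
bay3 0.55 [0.414 0.554] [0.4918 0.1134 0.004 ]
bay3 0.51 [0.207 0.521] [0.5388 0.4452 0
[... 1287 characters left out ...]
36 0.0379 0.004 ]
bay3 0.63 [0.443 0.523] [0.4968 0.0751 0.004 ]
cam_axis 0.65 [0.501 0.463] [0.5968 0.0589 0.075 ]
crank_handle 0.67 [0.527 0.45 ] [0.651  0.0703 0.075 ]
crank_handle 0.15 [0.447 0.488] [0.4928 0.042  0.075 ]
cover_handle 0.96 [0.444 0.484] [0.4946 0.062  0.07  ]
cover_handle 0.31 [0.432 0.519] [ 0.4475 -0.0024  0.07  ]
cube0 0.85 [0.607 0.724] [ 0.5583 -0.3589  0.    ]
cube0 0.75 [0.525 0.777] [ 0.4243 -0.3792  0.    ]
cube0 0.72 [0.576 0.632] [ 0.5934 -0.2089 -0.    ]
cube0 0.49 [0.484 0.672] [ 0.4416 -0.2133 -0.    ]
oil_jar 0.55 [0.553 0.701] [ 0.5085 -0.2958  0.    ]
canister 0.65 [0.405 0.402] [0.5548 0.4131 0.    ]
lens_cap 0.57 [0.618 0.784] [ 0.5274 -0.4371  0.    ]
```

View pics/top0.png

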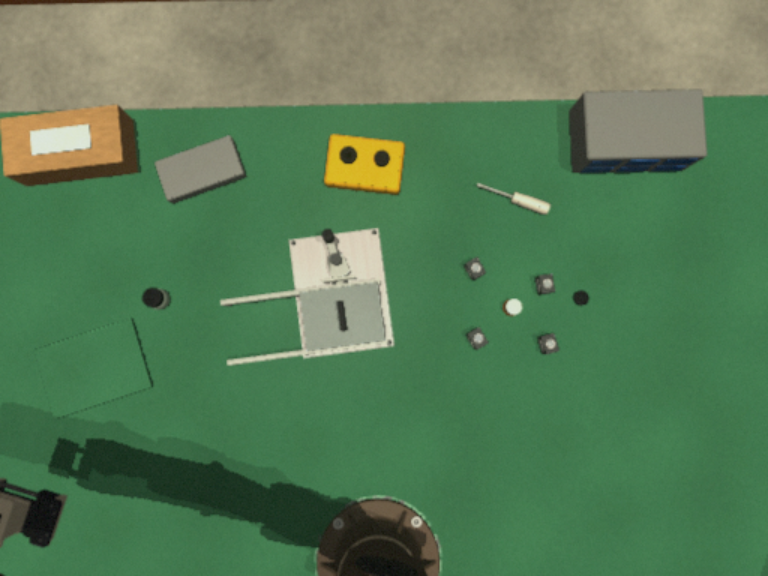

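View pics/side0.png

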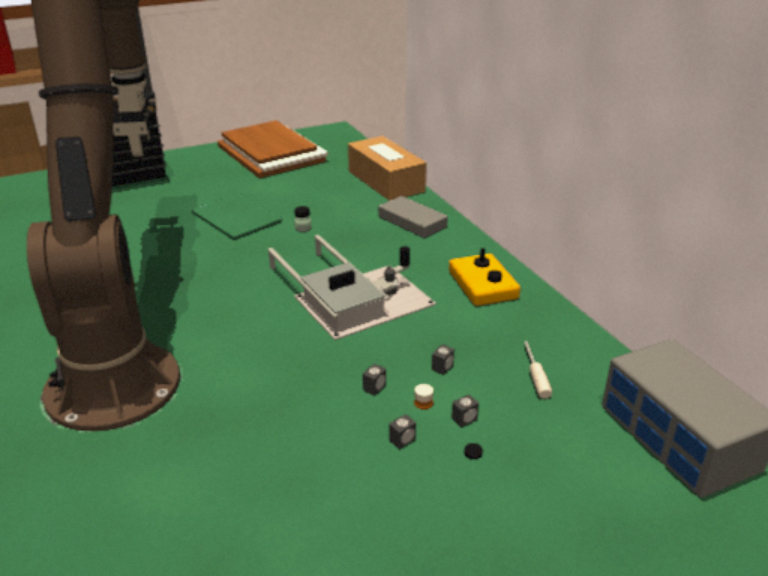

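The top view shows the magazine at about (340,316), turned slightly ccw, with the crank handle at (328,236). The four cubes are at (475,268), (545,284), (477,338) and (548,344), the jar at (513,306) and the cap at (581,298). I'll move above the magazine so the wrist camera can see it up close.

```bash
cat >> h.py <<'E'
def to(x,y,z,yaw=None,start=None):
    "yaw: world angle of tool y axis; prints turn about tool z (do first), then shift in cm in tool axes after the turn"
    s=arm.observe();r=R.from_rotvec(s['ee_rot']);M=r.as_matrix()
    a=np.arctan2(M[1,1],M[0,1]);t=0
    if yaw is not None: t=(yaw-a+np.pi/2)%np.pi-np.pi/2
    M2=R.from_euler('z',t).as_matrix()@M
    p=np.array(s['position'] if start is None else start)
    print('pos',np.round(p,4),'yaw',round(a,3),'q7',round(s['joints'][6],2),'tilt',np.round(M[:2,2],3),'| turn tool z',round(-t,3),'shift cm',np.round(M2.T@(np.array([x,y,z])-p)*100,2),'t',round(s['clock'],1))
E
python3 -c "
from h import *
to(.48,.06,.32,np.pi/2+.11)"
```

```text
pos [0.1923 0.5947 0.1917] yaw 1.258 q7 -0.08 tilt [0. 0.] | turn tool z -0.423 shift cm [-22.73 -56.3  -12.83] t 1.3
```

carry_out --claw '[9, 9, 9, 9, 9, 9, 9, 9, 9, 9, 9, 9, 9, 9, 9, 9, 9, 9, 9, 9]' --delta_pos '[[0, 0, -2], [0, 0, -2], [0, 0, -2], [0, 0, -2], [-1.62, -4.02, -0.35], [-1.62, -4.02, -0.35], [-1.62, -4.02, -0.35], [-1.62, -4.02, -0.35], [-1.62, -4.02, -0.35], [-1.62, -4.02, -0.35], [-1.62, -4.02, -0.35], [-1.62, -4.02, -0.35], [-1.62, -4.02, -0.35], [-1.62, -4.02, -0.35], [-1.62, -4.02, -0.35], [-1.62, -4.02, -0.35], [-1.62, -4.02, -0.35], [-1.62, -4.02, -0.35], [0, 0, 0], [0, 0, 0]]' --angular '[[0, 0, -0.106], [0, 0, -0.106], [0, 0, -0.106], [0, 0, -0.106], [0, 0, 0], [0, 0, 0], [0, 0, 0], [0, 0, 0], [0, 0, 0], [0, 0, 0], [0, 0, 0], [0, 0, 0], [0, 0, 0], [0, 0, 0], [0, 0, 0], [0, 0, 0], [0, 0, 0], [0, 0, 0], [0, 0, 0], [0, 0, 0]]'

```text
clock: 3.3
position: [0.4803, 0.0597, 0.3208]
ee_rot: [-0.17, 3.137, 0.0]
force: [-0.4, 0.7, -1.0]
width: 0.982
gripper_force: 0.0
```

Run:
```python
from h import *
to(.48,.06,.32,np.pi/2+.11)
p=arm.get_image('wrist');save(p,'w1.png');print(np.round(p['T'],3).tolist(),np.round(p['mtx'],1).tolist())
for l,z in(('magazine',0),('cam_axis',.075),('crank_handle',.075),('cover_handle',.07)):
    for r in arm.place_of(l,p)[:2]: print(l,round(r['conf'],2),np.round(r['centre'],3),np.round(onz(p,r['centre'],z),4))
```

```text
pos [0.4803 0.0597 0.3208] yaw 1.679 q7 1.49 tilt [0. 0.] | turn tool z -0.001 shift cm [0.03 0.03 0.08] t 3.3
[[-0.108, 0.95, 0.295, 0.4], [0.994, 0.103, 0.033, 0.051], [0.001, 0.296, -0.955, 0.514], [0.0, 0.0, 0.0, 1.0]] [[303.6, 0.0, 254.5], [0.0, 303.6, 184.9], [0.0, 0.0, 1.0]]
magazine 0.79 [0.496 0.381] [0.4901 0.0602 0.    ]
crank_handle 0.84 [0.51  0.668] [0.6557 0.0906 0.075 ]
cover_handle 0.94 [0.502 0.403] [0.4901 0.065  0.07  ]
cover_handle 0.52 [0.088 0.342] [ 0.4886 -0.2445  0.07  ]
```

View pics/w1.png

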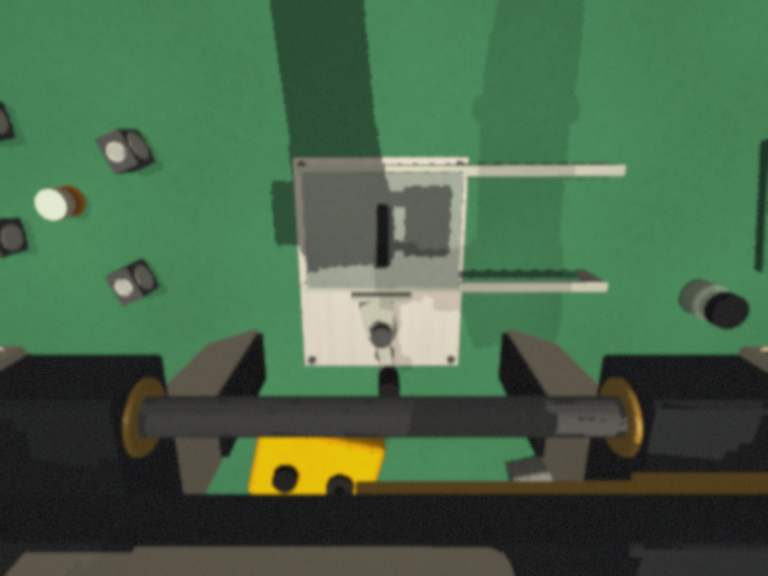

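The wrist view shows the plate corners at (293,157), (468,157), (304,365) and (459,365), the cover handle at (382,235), the shaft at (381,334) and the crank handle at about (388,382). I'll fit the magazine pose from these.

Run:
```python
from h import *
from scipy.optimize import least_squares
p=arm.get_image('wrist')
g=cv2.cvtColor(p['frame'],cv2.COLOR_RGB2GRAY)
P0=np.array([[293,157],[468,157],[304,365],[459,365]],np.float32)/1.5
P=cv2.cornerSubPix(g,P0.copy().reshape(-1,1,2),(3,3),(-1,-1),(3,50,.01)).reshape(-1,2)
print(P*1.5)
def mag(v,X): c,s=np.cos(v[2]),np.sin(v[2]);return np.array([v[0]+c*X[0]-s*X[1],v[1]+s*X[0]+c*X[1],X[2]])
for Q in(P0,P):
  for z in(.002,.004):
    obj=[(-.072,-.095,z),(-.072,.095,z),(.178,-.095,z),(.178,.095,z)]
    f=lambda v:np.concatenate([proj(p,mag(v,X))-q for X,q in zip(obj,Q)])
    r=least_squares(f,[.49,.06,.1]);print(z,np.round(r.x,4),np.round(r.fun,1))
    print('cam',mag(r.x,(.118,0,.075)),'coverh',mag(r.x,(0,0,.07)),'shaft px',proj(p,mag(r.x,(.118,0,.06)))*1.5,'ch px',proj(p,mag(r.x,(0,0,.085)))*1.5)
```

```text
[[290.225   157.3179 ]
 [466.53412 158.3548 ]
 [304.      365.     ]
 [459.      365.     ]]
0.002 [0.4931 0.0629 0.1154] [ 0.2  0.6 -0.   0.2  0.9 -0.5 -1.2 -0.7]
cam [0.61036282 0.07653218 0.075     ] coverh [0.49314786 0.06294343 0.07      ] shaft px [381.18752573 340.07147368] ch px [380.83645561 238.9052716 ]
0.004 [0.4927 0.0629 0.1154] [-0.   0.3  0.2  0.   0.7 -0.1 -1.  -0.4]
cam [0.60994295 0.07648562 0.075     ] coverh [0.49272799 0.06289691 0.07      ] shaft px [381.18832743 339.71700011] ch px [380.83730911 238.47420596]
0.002 [0.4938 0.0615 0.12  ] [ 1.   1.  -0.2 -0.6  0.6  0.  -1.5 -0.7]
cam [0.611      0.07563653 0.075     ] coverh [0.49384819 0.06151376 0.07      ] shaft px [380.30562452 340.51833754] ch px [379.27670234 239.45116274]
0.004 [0.4934 0.0615 0.12  ] [ 0.8  0.8  0.1 -0.8  0.4  0.3 -1.3 -0.4]
cam [0.6105776  0.07559447 0.075     ] coverh [0.49342576 0.06147197 0.07      ] shaft px [380.31056634 340.16240031] ch px [379.28229927 239.01835434]
```

```bash
python3 -c "
from h import *
to(.491,.063,.062,np.pi/2+.115)"
```

```text
pos [0.4798 0.0616 0.3207] yaw 1.684 q7 1.49 tilt [-0.  0.] | turn tool z -0.002 shift cm [-1.130e+00  1.000e-02  2.587e+01] t 3.6
```

carry_out --claw '[6, 6, 6, 6, 6, 6, 6, 6, 6, 6, 2, 0.5, 0.5, 0.5, 0.5, 0.5]' --delta_pos '[[-1.1, 0, 3.0], [0, 0, 4], [0, 0, 4], [0, 0, 4], [0, 0, 4], [0, 0, 3], [0, 0, 2], [0, 0, 1.4], [0, 0, 0.5], [0, 0, 0], [0, 0, 0], [0, 0, 0], [0, 0, 0], [0, 0, 0], [0, 0, 0], [0, 0, 0]]' --angular '[[0, 0, 0], [0, 0, 0], [0, 0, 0], [0, 0, 0], [0, 0, 0], [0, 0, 0], [0, 0, 0], [0, 0, 0], [0, 0, 0], [0, 0, 0], [0, 0, 0], [0, 0, 0], [0, 0, 0], [0, 0, 0], [0, 0, 0], [0, 0, 0]]' --force 15

```text
clock: 5.2
position: [0.4911, 0.0617, 0.0618]
ee_rot: [-0.174, 3.137, 0.0]
force: [-0.1, 0.8, 0.1]
width: 0.179
gripper_force: 0.0
```

carry_out --claw '[0.5, 0.5, 0.5, 0.5, 0.5, 0.5, 0.5, 0.5, 0.5, 0.5, 0.5, 0.5, 0.5, 0.5, 0.5, 0.5, 0.5, 0.5, 0.5]' --delta_pos '[[0, 0, 0], [0, 0, 0], [0, 0, 0], [0, 0.5, 0], [0, 1, 0], [0, 1.5, 0], [0, 1.5, 0], [0, 1.5, 0], [0, 1.5, 0], [0, 1.5, 0], [0, 1.5, 0], [0, 1.5, 0], [0, 1.5, 0], [0, 1, 0], [0, 0.5, 0], [0, 0.4, 0], [0, 0.3, 0], [0, 0, 0], [0, 0, 0]]' --angular '[[0, 0, 0], [0, 0, 0], [0, 0, 0], [0, 0, 0], [0, 0, 0], [0, 0, 0], [0, 0, 0], [0, 0, 0], [0, 0, 0], [0, 0, 0], [0, 0, 0], [0, 0, 0], [0, 0, 0], [0, 0, 0], [0, 0, 0], [0, 0, 0], [0, 0, 0], [0, 0, 0], [0, 0, 0]]'

```text
clock: 7.1
position: [0.4738, 0.2173, 0.0618]
ee_rot: [-0.174, 3.137, -0.0]
force: [0.5, 0.2, -0.7]
width: 0.053
gripper_force: 0.0
```

Run:
```python
from h import *
p=arm.get_image('side');cv2.imwrite('pics/s2.png',cv2.resize(p['frame'][120:260,150:330,::-1],None,fx=4,fy=4))
for r in arm.place_of('cover_handle',p)[:2]: print(r['conf'],onz(p,r['centre'],.07))
```

```text
0.78 [0.4951464  0.04514921 0.07      ]
0.39 [0.45741115 0.00074354 0.07      ]
```

View pics/s2.png

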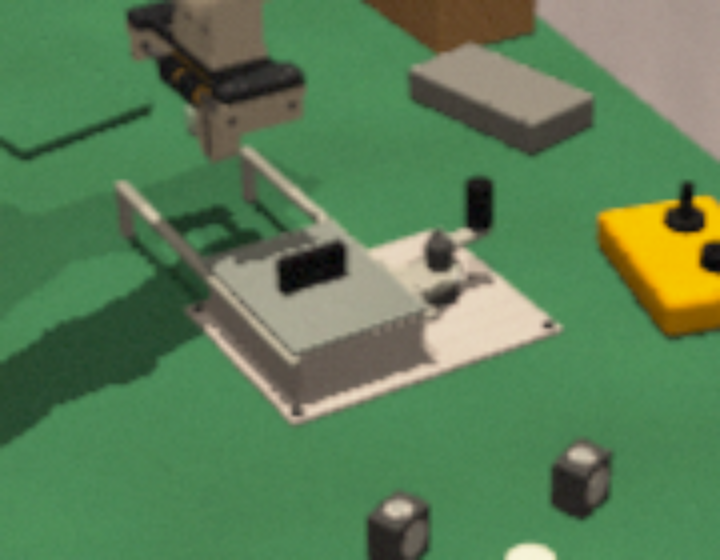

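The cover handle is still at (311,267) in the crop, so the cover didn't move. The fingertips appear higher than expected, so I'll compare the TCP projection with the picture.

Run:
```python
from h import *
p=arm.get_image('side');s=arm.observe()
print(s['position'],proj(p,s['position']), 'seen tip ~',150+220/4,120+155/4)
for z in(.062,.1,.15): print(z,proj(p,[.474,.217,z]))
print('handle top',proj(p,[.492,.063,.085]),proj(p,[.492,.063,.055]))
p=arm.get_image('top');s=arm.observe()
cv2.imwrite('pics/t2.png',cv2.resize(p['frame'][130:260,120:290,::-1],None,fx=4,fy=4))
print(proj(p,s['position']));
for r in arm.place_of('cover_handle',p)[:2]: print(r['conf'],onz(p,r['centre'],.07))
```

```text
[0.47377992 0.21729013 0.06175472] [204.31231648 167.59018574] seen tip ~ 205.0 158.75
0.062 [204.39811593 167.55198166]
0.1 [203.76915492 157.76282001]
0.15 [202.91791179 144.51405501]
handle top [226.15330474 181.71151427] [226.45729245 189.72885183]
[175.70945963 218.45813794]
0.65 [0.49081608 0.0623319  0.07      ]
```

View pics/t2.png

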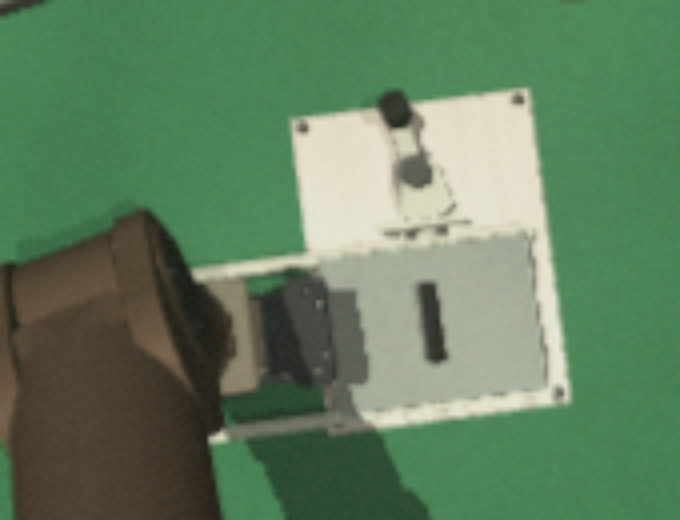

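The top view also shows the cover still shut, with its handle at (432,322). I'll use the wrist view to check where the fingertips really are.

Run:
```python
from h import *
p=arm.get_image('wrist');s=arm.observe();save(p,'w2.png',1.25)
M=R.from_rotvec(s['ee_rot']).as_matrix()
for d in(0,-.019,-.035,-.047): print(d,proj(p,s['position']+M[:,2]*d)*1.25)
T=p['T'];print(np.round(M.T@(np.array(T)[:3,3]-s['position']),4))
```

```text
0 [317.78093874 267.51267048]
-0.019 [317.78896603 282.21028706]
-0.035 [317.79701682 296.95094049]
-0.047 [317.80404207 309.81385388]
[ 0.0809  0.     -0.1932]
```

View pics/w2.png

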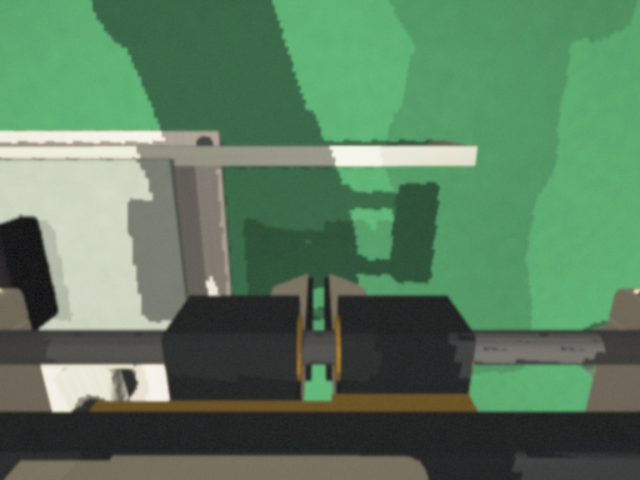

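Both cameras put the fingertips about 35 mm behind the reported TCP. I'll check by feeling for the bench here, between the rails, in a cautious descent.

carry_out --claw '[0.5, 0.5, 0.5, 0.5, 0.5, 0.5, 0.5, 0.5, 0.5]' --delta_pos '[[0, 0, 1], [0, 0, 1], [0, 0, 1], [0, 0, 1], [0, 0, 0.8], [0, 0, 0.5], [0, 0, 0.3], [0, 0, 0.2], [0, 0, 0]]' --angular '[[0, 0, 0], [0, 0, 0], [0, 0, 0], [0, 0, 0], [0, 0, 0], [0, 0, 0], [0, 0, 0], [0, 0, 0], [0, 0, 0]]'

```text
clock: 8.3
position: [0.4737, 0.2178, 0.0037]
ee_rot: [-0.175, 3.137, 0.0]
force: [0.9, 0.4, 0.3]
width: 0.057
gripper_force: 0.0
```

carry_out --claw '[0.5, 0.5, 0.5, 0.5, 0.5, 0.5]' --delta_pos '[[0, 0, 0.4], [0, 0, 0.4], [0, 0, 0.3], [0, 0, 0.2], [0, 0, 0.2], [0, 0, 0]]' --angular '[[0, 0, 0], [0, 0, 0], [0, 0, 0], [0, 0, 0], [0, 0, 0], [0, 0, 0]]'

```text
clock: 8.9
position: [0.4736, 0.2177, -0.0115]
ee_rot: [0.174, -3.136, 0.0]
force: [0.2, 0.0, -0.8]
width: 0.058
gripper_force: 0.0
```

carry_out --claw '[0.5, 0.5, 0.5, 0.5, 0.5]' --delta_pos '[[0, 0, 0.3], [0, 0, 0.3], [0, 0, 0.3], [0, 0, 0.2], [0, 0, 0]]' --angular '[[0, 0, 0], [0, 0, 0], [0, 0, 0], [0, 0, 0], [0, 0, 0]]'

```text
clock: 9.4
position: [0.4735, 0.2176, -0.0226]
ee_rot: [0.174, -3.136, 0.0]
force: [-0.3, 0.2, 0.2]
width: 0.055
gripper_force: 0.0
```

carry_out --claw '[0.5, 0.5, 0.5, 0.5]' --delta_pos '[[0, 0, 0.2], [0, 0, 0.2], [0, 0, 0.2], [0, 0, 0]]' --angular '[[0, 0, 0], [0, 0, 0], [0, 0, 0], [0, 0, 0]]'

```text
clock: 9.8
position: [0.4736, 0.2177, -0.0285]
ee_rot: [0.174, -3.136, 0.0]
force: [-0.2, -0.0, -0.3]
width: 0.054
gripper_force: 0.0
```

carry_out --claw '[0.5, 0.5, 0.5, 0.5]' --delta_pos '[[0, 0, 0.15], [0, 0, 0.15], [0, 0, 0], [0, 0, 0]]' --angular '[[0, 0, 0], [0, 0, 0], [0, 0, 0], [0, 0, 0]]'

```text
clock: 10.2
position: [0.4737, 0.2177, -0.0313]
ee_rot: [0.174, -3.137, 0.0]
force: [-0.9, -0.1, 0.0]
width: 0.054
gripper_force: 0.0
```

carry_out --claw '[0.5, 0.5, 0.5, 0.5]' --delta_pos '[[0, 0, 0.15], [0, 0, 0.15], [0, 0, 0], [0, 0, 0]]' --angular '[[0, 0, 0], [0, 0, 0], [0, 0, 0], [0, 0, 0]]'

```text
clock: 10.6
position: [0.4736, 0.2177, -0.0343]
ee_rot: [0.174, -3.137, 0.0]
force: [0.0, -0.0, 1.0]
width: 0.052
gripper_force: 0.0
```

carry_out --claw '[0.5, 0.5, 0.5, 0.5]' --delta_pos '[[0, 0, 0.15], [0, 0, 0.15], [0, 0, 0], [0, 0, 0]]' --angular '[[0, 0, 0], [0, 0, 0], [0, 0, 0], [0, 0, 0]]'

```text
clock: 11.0
position: [0.4738, 0.2179, -0.0349]
ee_rot: [-0.174, 3.136, 0.002]
force: [-9.3, -4.5, 38.3]
width: 0.052
gripper_force: 19.4
```

Run:
```python
from h import *
p=arm.get_image('side')
print(proj(p,[.474,.217,0]))
cv2.imwrite('pics/s3.png',cv2.resize(p['frame'][120:220,150:300,::-1],None,fx=5,fy=5))
```

```text
[205.39252191 183.02893601]
```

View pics/s3.png

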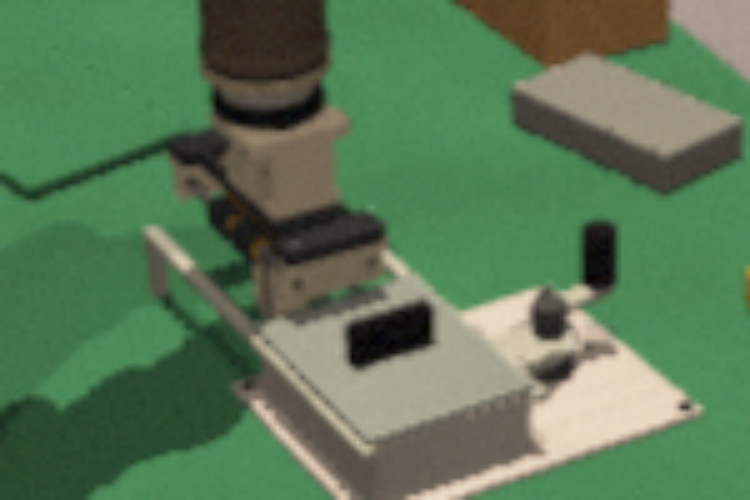

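Contact came at a reported z of −0.0345, so the true tip is the reported z plus 34.5 mm. I'll correct for that in the helper.

```bash
sed -i "s/    p=np.array(s\['position'\] if start is None else start)/&+[0,0,.0345]  # true tip height/" h.py
cat >> h.py <<'E'
MX,MY,MT=.492,.063,.115
def m(x,y): c,s=np.cos(MT),np.sin(MT);return MX+c*x-s*y,MY+s*x+c*y
E
python3 -c "
from h import *
to(*m(-.001,0),.12,np.pi/2+MT)"
```

```text
pos [ 4.738e-01  2.179e-01 -4.000e-04] yaw 1.681 q7 1.39 tilt [0.    0.001] | turn tool z -0.004 shift cm [  0.06 -15.58 -12.07] t 11.1
```

carry_out --claw '[0.5, 0.5, 2, 6, 6, 6, 6, 6, 6, 6, 6, 6, 6, 6, 0.5, 0.5, 0.5, 0.5, 0.5, 0.5]' --delta_pos '[[0, 0, -3], [0, 0, -4], [0, 0, -5.3], [0, -3, 0], [0, -4, 0], [0, -4, 0], [0, -3, 0], [0, -1.6, 0], [0, 0, 0], [0, 0, 1.5], [0, 0, 2], [0, 0, 1.5], [0, 0, 1], [0, 0, 0], [0, 0, 0], [0, 0, 0], [0, 0, 0], [0, 0, 0], [0, 0, 0], [0, 0, 0]]' --angular '[[0, 0, 0], [0, 0, 0], [0, 0, 0], [0, 0, 0], [0, 0, 0], [0, 0, 0], [0, 0, 0], [0, 0, 0], [0, 0, 0], [0, 0, 0], [0, 0, 0], [0, 0, 0], [0, 0, 0], [0, 0, 0], [0, 0, 0], [0, 0, 0], [0, 0, 0], [0, 0, 0], [0, 0, 0], [0, 0, 0]]'

```text
clock: 13.05
position: [0.4911, 0.0627, 0.0229]
ee_rot: [-0.174, 3.136, 0.0]
force: [0.4, -0.4, 0.3]
width: 0.179
gripper_force: 0.0
```

carry_out --claw '[0.5, 0.5, 0.5, 0.5]' --delta_pos '[[0, 0, 0], [0, 0, 0], [0, 0, 0], [0, 0, 0]]' --angular '[[0, 0, 0], [0, 0, 0], [0, 0, 0], [0, 0, 0]]'

```text
clock: 13.45
position: [0.4911, 0.0625, 0.0228]
ee_rot: [-0.174, 3.137, -0.0]
force: [-1.3, -1.7, 3.1]
width: 0.132
gripper_force: 15.0
```

carry_out --claw '[0.5, 0.5, 0.5, 0.5, 0.5, 0.5, 0.5, 0.5, 0.5, 0.5, 0.5, 0.5, 0.5, 0.5, 0.5, 0.5]' --delta_pos '[[0, 0.5, 0], [0, 1, 0], [0, 1.5, 0], [0, 1.5, 0], [0, 1.5, 0], [0, 1.5, 0], [0, 1.5, 0], [0, 1.5, 0], [0, 1.5, 0], [0, 1.5, 0], [0, 1, 0], [0, 0.5, 0], [0, 0.3, 0], [0, 0.2, 0], [0, 0, 0], [0, 0, 0]]' --angular '[[0, 0, 0], [0, 0, 0], [0, 0, 0], [0, 0, 0], [0, 0, 0], [0, 0, 0], [0, 0, 0], [0, 0, 0], [0, 0, 0], [0, 0, 0], [0, 0, 0], [0, 0, 0], [0, 0, 0], [0, 0, 0], [0, 0, 0], [0, 0, 0]]'

```text
clock: 15.05
position: [0.474, 0.2143, 0.0228]
ee_rot: [0.171, -3.137, 0.005]
force: [1.0, -14.0, 8.8]
width: 0.133
gripper_force: 15.0
```

carry_out --claw '[4, 4, 4, 4, 5, 5, 5, 5, 5, 5, 5, 5, 5]' --delta_pos '[[0, 0, 0], [0, 0, 0], [0, 0, 0], [0, 0, -4], [0, 0, -4], [0, 0, -4], [0, -3, -4], [0, -4, -4], [0, -4, -2], [0, -4, 0], [0, 0, 0], [0, 0, 0], [0, 0, 0]]' --angular '[[0, 0, 0], [0, 0, 0], [0, 0, 0], [0, 0, 0], [0, 0, 0], [0, 0, 0], [0, 0, 0], [0, 0, 0], [0, 0, 0], [0, 0, 0], [0, 0, 0], [0, 0, 0], [0, 0, 0]]'

```text
clock: 16.35
position: [0.4895, 0.0738, 0.2377]
ee_rot: [0.177, -3.136, -0.001]
force: [0.3, 0.7, -0.0]
width: 0.541
gripper_force: 0.0
```

Run:
```python
from h import *
p=arm.get_image('wrist');save(p,'w3.png',1.25)
for l,z in(('magazine',0),('datum',.016),('clamp_bar',.016),('bay0',.004),('cam_axis',.075),('crank_handle',.075),('cover_handle',.07)):
    for r in arm.place_of(l,p)[:4]: print(l,round(r['conf'],2),np.round(r['centre'],3),np.round(onz(p,r['centre'],z),4))
for x in(-.027,.027):
  for y in(-.073,-.038,0,.038,.073): print((x,y),np.round(proj(p,[*m(x,y),.016])*1.25,0),end=' ')
for c in[(-.052,-.074),(-.052,.074),(.052,-.074),(.052,.074)]: print(c,np.round(proj(p,[*m(*c),.05])*1.25,0))
print('cam',m(.118,0),proj(p,[*m(.118,0),.07])*1.25)
to(*m(.1625,.0),.15,np.pi/2+MT)
```

```text
magazine 0.92 [0.475 0.388] [0.49   0.0583 0.    ]
datum 0.83 [0.473 0.348] [0.4661 0.0553 0.016 ]
clamp_bar 0.67 [0.477 0.415] [0.5012 0.0612 0.016 ]
clamp_bar 0.42 [0.446 0.394] [0.4928 0.0387 0.016 ]
bay0 0.89 [0.45  0.394] [0.4948 0.0404 0.004 ]
bay0 0.86 [0.401 0.403] [0.5035 0.0054 0.004 ]
bay0 0.8 [0.505 0.391] [0.4885 0.0803 0.004 ]
bay0 0.64 [0.554 0.404] [0.4914 0.1163 0.004 ]
cam_axis 0.97 [0.472 0.65 ] [0.6089 0.0706 0.075 ]
crank_handle 0.88 [0.489 0.73 ] [0.6543 0.0874 0.075 ]
cover_handle 0.69 [0.732 0.425] [0.4764 0.2201 0.07  ]
(-0.027, -0.073) [240. 167.] (-0.027, -0.038) [272. 167.] (-0.027, 0) [307. 167.] (-0.027, 0.038) [342. 167.] (-0.027, 0.073) [374. 166.] (0.027, -0.073) [243. 215.] (0.027, -0.038) [274. 215.] (0.027, 0) [308. 215.] (0.027, 0.038) [341. 215.] (0.027, 0.073) [372. 215.] (-0.052, -0.074) [231. 146.]
(-0.052, 0.074) [381. 145.]
(0.052, -0.074) [238. 246.]
(0.052, 0.074) [377. 245.]
cam (np.float64(0.6092205845490775), np.float64(0.07654010923045233)) [307.49942243 310.37582342]
pos [0.4899 0.0726 0.2725] yaw 1.683 q7 1.53 tilt [-0. -0.] | turn tool z -0.003 shift cm [-16.36  -0.98  12.25] t 16.8
```

View pics/w3.png

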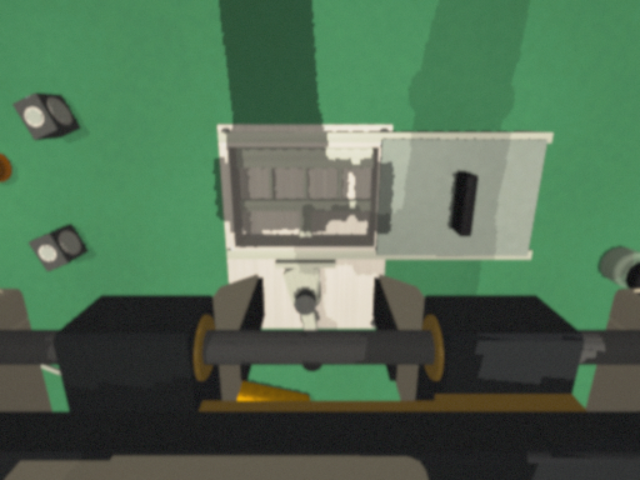

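The wrist view shows the cover open, with its handle at (465,203). The four bays with ribs are at columns 273, 309 and 341, where my fit predicts them, and the shaft is at (305,300). Next I go to the crank handle.

```bash
python3 -c "
from h import *
to(.6535,.088,.060,np.pi/2+MT)"
```

```text
pos [0.4899 0.0726 0.2725] yaw 1.683 q7 1.53 tilt [-0. -0.] | turn tool z -0.003 shift cm [-16.44  -0.35  21.25] t 16.8
```

carry_out --claw '[5, 5, 5, 5, 5, 5, 5, 5, 5, 5, 5, 5, 1.8, 1.8, 1.8, 1.8, 1.8, 1.8, 1.8]' --delta_pos '[[-3, 0, 2], [-4, -0.35, 2], [-4, 0, 2], [-3.4, 0, 2], [-2, 0, 2], [0, 0, 2], [0, 0, 2.5], [0, 0, 2.5], [0, 0, 2.2], [0, 0, 1.3], [0, 0, 0.7], [0, 0, 0], [0, 0, 0], [0, 0, 0], [0, 0, 0], [0, 0, 0], [0, 0, 0], [0, 0, 0], [0, 0, 0]]' --angular '[[0, 0, 0], [0, 0, 0], [0, 0, 0], [0, 0, 0], [0, 0, 0], [0, 0, 0], [0, 0, 0], [0, 0, 0], [0, 0, 0], [0, 0, 0], [0, 0, 0], [0, 0, 0], [0, 0, 0], [0, 0, 0], [0, 0, 0], [0, 0, 0], [0, 0, 0], [0, 0, 0], [0, 0, 0]]' --force 15

```text
clock: 18.65
position: [0.6538, 0.0867, 0.0267]
ee_rot: [-0.174, 3.136, -0.0]
force: [-0.6, -1.4, 6.0]
width: 0.256
gripper_force: 15.0
```

Run:
```python
from h import *
s=arm.observe();print(s['position'],s['width']*9.18,s['gripper_force'],s['force'])
c=np.array(m(.118,0));d=s['position'][:2]-c;print(np.hypot(*d),np.arctan2(d[1],d[0])-MT)
f0=np.arctan2(d[1],d[0])-MT
# waypoints in tool axes (tool x=-mag x, y=+mag y), turning to -2.2
P=lambda f:.045*np.array([np.cos(f),np.sin(f)])
fs=np.append(np.arange(f0,-2.2,-.16),-2.2)
q=np.array([P(f) for f in fs]);D=np.diff(q,axis=0)*100
print(len(D),[[round(-a,2),round(b,2),0] for a,b in D])
```

```text
[0.65383186 0.08669956 0.02674144] 2.3504490226667984 15.000690221786499 [-0.64388021 -1.44177337  5.98973906]
0.04575347314889092 0.10891401295732696
15 [[np.float64(-0.02), np.float64(-0.72), 0], [np.float64(0.09), np.float64(-0.71), 0], [np.float64(0.21), np.float64(-0.69), 0], [np.float64(0.31), np.float64(-0.65), 0], [np.float64(0.41), np.float64(-0.59), 0], [np.float64(0.5), np.float64(-0.52), 0], [np.float64(0.58), np.float64(-0.43), 0], [np.float64(0.64), np.float64(-0.33), 0], [np.float64(0.68), np.float64(-0.23), 0], [np.float64(0.71), np.float64(-0.11), 0], [np.float64(0.72), np.float64(0.0), 0], [np.float64(0.71), np.float64(0.11), 0], [np.float64(0.68), np.float64(0.23), 0], [np.float64(0.64), np.float64(0.33), 0], [np.float64(0.26), np.float64(0.17), 0]]
```

carry_out --claw '[1.8, 1.8, 1.8, 1.8, 1.8, 1.8, 1.8, 1.8]' --delta_pos '[[-0.02, -0.72, 0], [0.09, -0.71, 0], [0.21, -0.69, 0], [0.31, -0.65, 0], [0.41, -0.59, 0], [0.5, -0.52, 0], [0.58, -0.43, 0], [0, 0, 0]]' --angular '[[0, 0, 0], [0, 0, 0], [0, 0, 0], [0, 0, 0], [0, 0, 0], [0, 0, 0], [0, 0, 0], [0, 0, 0]]'

```text
clock: 19.45
position: [0.6395, 0.0382, 0.0269]
ee_rot: [-0.17, 3.133, -0.005]
force: [5.9, -7.9, -0.3]
width: 0.255
gripper_force: 15.0
```

carry_out --claw '[1.8, 1.8, 1.8, 1.8, 1.8, 1.8, 1.8, 1.8, 1.8]' --delta_pos '[[0.64, -0.33, 0], [0.68, -0.23, 0], [0.71, -0.11, 0], [0.72, 0, 0], [0.71, 0.11, 0], [0.68, 0.23, 0], [0.64, 0.33, 0], [0.26, 0.17, 0], [0, 0, 0]]' --angular '[[0, 0, 0], [0, 0, 0], [0, 0, 0], [0, 0, 0], [0, 0, 0], [0, 0, 0], [0, 0, 0], [0, 0, 0], [0, 0, 0]]'

```text
clock: 20.35
position: [0.586, 0.0354, 0.0267]
ee_rot: [0.171, -3.136, 0.003]
force: [-6.3, -6.7, 10.6]
width: 0.259
gripper_force: 15.0
```

Run:
```python
from h import *
s=arm.observe();print(s['position'],s['width']*9.18,s['force'])
c=np.array(m(.118,0));d=s['position'][:2]-c;print(np.hypot(*d),np.arctan2(d[1],d[0])-MT)
```

```text
[0.58604684 0.03543364 0.02667587] 2.3814758834562464 [-6.30816525 -6.69711587 10.59837372]
0.047188600293590295 -2.1991343889336052
```

carry_out --claw '[4, 4, 4, 5, 6, 7, 9, 9, 9, 9, 9, 9, 9, 9, 9, 9, 9]' --delta_pos '[[0, 0, 0], [0, 0, 0], [0, 0, 0], [0, 0, -3], [0, 0, -4], [0, 0, -4], [1, -2, -4], [1.4, -3, -4], [1.4, -3.5, -4], [1.4, -4, -1], [1.4, -4, 0], [1.4, -4, 0], [0, -3, 0], [0, -2, 0], [0, -1, 0], [0, 0, 0], [0, 0, 0]]' --angular '[[0, 0, 0], [0, 0, 0], [0, 0, 0], [0, 0, 0], [0, 0, 0], [0, 0, 0], [0, 0, 0], [0, 0, 0], [0, 0, 0], [0, 0, 0], [0, 0, 0], [0, 0, 0], [0, 0, 0], [0, 0, 0], [0, 0, 0], [0, 0, 0], [0, 0, 0]]'

```text
clock: 22.05
position: [0.5385, -0.2285, 0.2607]
ee_rot: [0.176, -3.136, -0.001]
force: [-0.1, -0.4, -0.3]
width: 0.982
gripper_force: 0.0
```

Run:
```python
from h import *
p=arm.get_image('wrist');save(p,'w4.png',1.5)
to(.5,-.28,.3)
for l,z in(('cube0',0),('oil_jar',0),('lens_cap',0),('crank_handle',.075)):
    for r in arm.place_of(l,p)[:5]: print(l,round(r['conf'],2),np.round(np.array(r['centre'])*[768,576],1),np.round(onz(p,r['centre'],z),4))
```

```text
pos [ 0.5386 -0.2281  0.2952] yaw 1.684 q7 2.19 tilt [-0.     0.001] | turn tool z 0 shift cm [ 4.42 -4.72 -0.48] t 22.1
cube0 0.91 [389.1 266.2] [ 0.5851 -0.2149  0.    ]
cube0 0.89 [410.1 125.1] [ 0.4452 -0.2112  0.    ]
cube0 0.82 [248.8 218.1] [ 0.5509 -0.3604  0.    ]
cube0 0.81 [287.2  43.5] [ 0.3884 -0.3301  0.    ]
oil_jar 0.95 [327.2 173.4] [ 0.4984 -0.2857  0.    ]
lens_cap 0.98 [175.9 180. ] [ 0.5212 -0.4322  0.    ]
crank_handle 0.62 [668.7 323.5] [0.5895 0.0378 0.075 ]
```

View pics/w4.png

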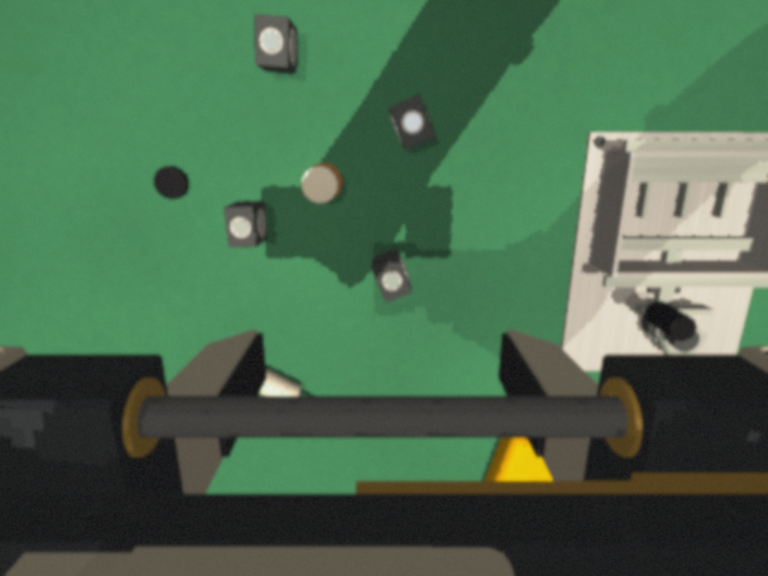

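The wrist view shows cubes at (390,276), (411,122), (244,226) and (275,42). The last one was knocked aside earlier. The jar is at (322,184), the cap at (171,182), and the crank is back with its handle at (670,322). I'll fit the cube poses from silhouettes.

```bash
cat >> h.py <<'E'
from scipy.optimize import minimize
BOX=np.array([[x,y,z] for x in(-.019,.019) for y in(-.014,.014) for z in(0,.04)])
def hullmask(p,v,z0=0,B=BOX,S=4):
    c,s=np.cos(v[2]),np.sin(v[2]);X=B@np.array([[c,-s,0],[s,c,0],[0,0,1]]).T+[v[0],v[1],z0]
    q=np.array([proj(p,x) for x in X]);h=cv2.convexHull(((q+.5)*S).astype(np.float32)).astype(np.int32)
    im=np.zeros((384*S,512*S),np.uint8);cv2.fillConvexPoly(im,h,255);return cv2.resize(im,(512,384),interpolation=cv2.INTER_AREA)/255.
def fitcubes(p,z0=0):
    out=[]
    for r in arm.trace('cube0',p)[:8]:
        reg=r['region'].astype(float)
        if r['conf']<.3 or reg.sum()<60: continue
        g=onz(p,r['centre'],.02+z0)
        f=lambda v:np.abs(hullmask(p,v,z0)-reg).sum()/reg.sum()
        best=min((minimize(f,[g[0],g[1],a],method='Nelder-Mead',options=dict(initial_simplex=[[g[0],g[1],a],[g[0]+.01,g[1],a],[g[0],g[1]+.01,a],[g[0],g[1],a+.3]],maxiter=150)) for a in(0,.6,1.2,1.8,2.4)),key=lambda o:o.fun)
        v=best.x;alt=minimize(f,[v[0],v[1],v[2]+np.pi/2],method='Nelder-Mead')
        out.append(v);print(round(r['conf'],2),np.round(v,4),'yaw',round((v[2]+np.pi/2)%np.pi-np.pi/2,3),'err',round(best.fun,3),'alt90',round(alt.fun,3))
    return out
E
python3 - <<'E'
from h import *
fitcubes(arm.get_image('wrist'))
c=m(.118,0);to(*np.array(m(.118+.045*np.cos(-2.2),.045*np.sin(-2.2))),.15,np.pi/2+MT)
E
```

```text
0.75 [ 0.3933 -0.3358  0.0123] yaw 0.012 err 0.061 alt90 0.298
0.71 [ 0.4429 -0.2124  0.5101] yaw 0.51 err 0.044 alt90 0.045
0.67 [ 0.5507 -0.358   0.1339] yaw 0.134 err 0.04 alt90 0.254
0.57 [ 0.5868 -0.213   0.4733] yaw 0.473 err 0.092 alt90 0.348
pos [ 0.5385 -0.2292  0.2955] yaw 1.683 q7 2.19 tilt [0. 0.] | turn tool z -0.003 shift cm [-7.89 25.92 14.56] t 22.4
```

carry_out --claw '[5, 5, 5, 5, 5, 5, 5, 5, 5, 5, 5, 5, 5, 1.8, 1.8, 1.8, 1.8, 1.8, 1.8, 1.8]' --delta_pos '[[-1.5, 4.0, 1], [-1.5, 4.0, 1], [-1.5, 4.0, 2], [-1.5, 4.0, 2], [-1.0, 4.0, 2], [-0.75, 4.0, 2], [0, 1.8, 2], [0, 0, 2], [0, 0, 2], [0, 0, 3], [0, 0, 2.5], [0, 0, 1.5], [0, 0, 0.5], [0, 0, 0], [0, 0, 0], [0, 0, 0], [0, 0, 0], [0, 0, 0], [0, 0, 0], [0, 0, 0]]' --angular '[[0, 0, 0], [0, 0, 0], [0, 0, 0], [0, 0, 0], [0, 0, 0], [0, 0, 0], [0, 0, 0], [0, 0, 0], [0, 0, 0], [0, 0, 0], [0, 0, 0], [0, 0, 0], [0, 0, 0], [0, 0, 0], [0, 0, 0], [0, 0, 0], [0, 0, 0], [0, 0, 0], [0, 0, 0], [0, 0, 0]]'

```text
clock: 24.4
position: [0.5875, 0.0354, 0.0269]
ee_rot: [-0.175, 3.135, 0.001]
force: [-0.3, 0.6, 6.7]
width: 0.256
gripper_force: 15.0
```

Run:
```python
from h import *
s=arm.observe();print(s['position'],s['width']*9.18,s['gripper_force'],s['force'])
c=np.array(m(.118,0));d=s['position'][:2]-c;print(np.hypot(*d),np.arctan2(d[1],d[0])-MT)
to(*m(.118+.045*np.cos(-1.80),.045*np.sin(-1.80)),.06)
```

```text
[0.58753563 0.03540936 0.02687918] 2.347203034128917 15.000653117895126 [-0.28080045  0.60595884  6.72719309]
0.04649705704931569 -2.1709820955066492
pos [0.5875 0.0354 0.0614] yaw 1.682 q7 1.84 tilt [0.002 0.001] | turn tool z 0 shift cm [-1.61 -0.54  0.14] t 24.4
```

carry_out --claw '[1.8, 1.8, 1.8, 1.8, 4, 4, 4, 5, 6, 6, 6]' --delta_pos '[[-0.52, -0.28, 0], [-0.54, -0.18, 0], [-0.55, -0.08, 0], [0, 0, 0], [0, 0, 0], [0, 0, 0], [0, 0, 0], [0, 0, -4], [0, 0, -4], [0, 0, -4], [0, 0, 0]]' --angular '[[0, 0, 0], [0, 0, 0], [0, 0, 0], [0, 0, 0], [0, 0, 0], [0, 0, 0], [0, 0, 0], [0, 0, 0], [0, 0, 0], [0, 0, 0], [0, 0, 0]]'

```text
clock: 25.5
position: [0.6066, 0.0318, 0.1513]
ee_rot: [-0.174, 3.128, 0.002]
force: [-0.5, -0.7, -0.4]
width: 0.647
gripper_force: 0.0
```

Run:
```python
from h import *
p=arm.get_image('top')
for l,z in(('crank_handle',.075),('clamp_bar',.016)):
    for r in arm.place_of(l,p)[:2]: print(l,round(r['conf'],2),np.round(onz(p,r['centre'],z),4))
fitcubes(p)
to(.53,-.19,.25,.473)
```

```text
0.65 [ 0.554  -0.3577  0.0076] yaw 0.008 err 0.123 alt90 0.356
0.55 [0.4614 0.2647 2.655 ] yaw -0.487 err 0.939 alt90 0.937
0.46 [ 0.3953 -0.3355  3.2861] yaw 0.145 err 0.098 alt90 0.107
pos [0.6023 0.032  0.1793] yaw 1.682 q7 1.77 tilt [-0.002  0.   ] | turn tool z 1.209 shift cm [-16.46 -16.55  -7.11] t 25.7
```

carry_out --claw '[6, 6, 6, 6, 6, 6, 6, 6, 6, 6, 6, 6, 6, 6, 6, 6, 6, 6]' --delta_pos '[[0, 0, -2], [0, 0, -2], [0, 0, -2], [0, 0, -1], [0, 0, 0], [0, 0, 0], [0, 0, 0], [0, 0, 0], [0, 0, 0], [-2.5, -2.5, 0], [-2.8, -2.8, 0], [-2.8, -2.8, 0], [-2.8, -2.8, 0], [-2.8, -2.8, 0], [-1.9, -2.0, 0], [-0.8, -0.8, 0], [0, 0, 0], [0, 0, 0]]' --angular '[[0, 0, 0.1345], [0, 0, 0.1345], [0, 0, 0.1345], [0, 0, 0.1345], [0, 0, 0.1345], [0, 0, 0.1345], [0, 0, 0.1345], [0, 0, 0.1345], [0, 0, 0.1345], [0, 0, 0], [0, 0, 0], [0, 0, 0], [0, 0, 0], [0, 0, 0], [0, 0, 0], [0, 0, 0], [0, 0, 0], [0, 0, 0]]'

```text
clock: 27.5
position: [0.5312, -0.1877, 0.2152]
ee_rot: [-1.639, -2.679, -0.0]
force: [-0.7, 0.0, 0.5]
width: 0.65
gripper_force: 0.0
```

Run:
```python
from h import *
p=arm.get_image('wrist');save(p,'w5.png',1.25)
for v in fitcubes(p): print(np.round(proj(p,[v[0],v[1],.04])*1.25))
print(arm.observe()['joints'].round(2))
to(.587,-.213,.15,.473)
```

```text
0.88 [ 0.394  -0.3348 -0.0185] yaw -0.018 err 0.08 alt90 0.258
0.71 [ 0.443  -0.2115  0.4755] yaw 0.476 err 0.046 alt90 0.323
0.59 [ 0.5874 -0.2128  0.5528] yaw 0.553 err 0.088 alt90 0.314
0.54 [ 0.5472 -0.343   1.616 ] yaw -1.526 err 1.934 alt90 1.995
[137. 264.]
[227. 180.]
[356. 245.]
[267. 329.]
[-0.37  0.39  0.85  1.74 -0.32  1.16  1.06]
pos [ 0.5315 -0.1873  0.2499] yaw 0.474 q7 1.06 tilt [-0.001  0.001] | turn tool z 0.001 shift cm [-4.82  3.77  9.98] t 27.6
```

View pics/w5.png

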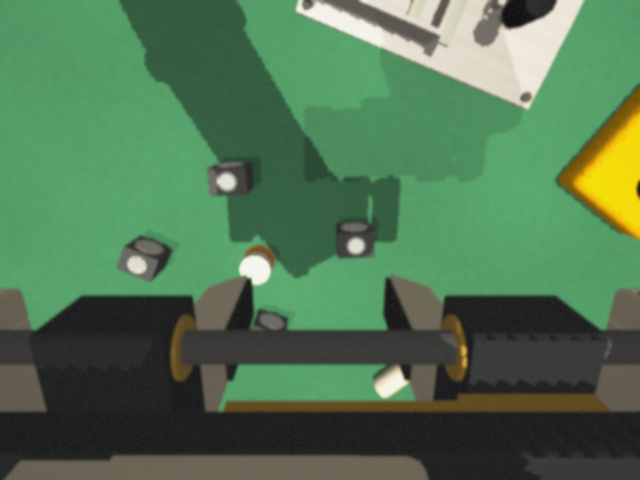

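The view shows cube A at (355,240), nearly square with the tool, B at (228,180), D at (145,258), C half hidden at (270,322), and the jar at (256,265). I'll pick A.

```bash
python3 -c "
from h import *
to(.587,-.213,.020,.49)"
```

```text
pos [ 0.5315 -0.1873  0.2499] yaw 0.474 q7 1.06 tilt [-0.001  0.001] | turn tool z -0.016 shift cm [-4.9   3.69 22.98] t 27.6
```

carry_out --claw '[6, 6, 6, 6, 6, 6, 6, 6, 6, 6, 3.2, 3.2, 3.2, 3.2, 3.2, 3.2]' --delta_pos '[[-2.5, 2, 2], [-2.4, 1.7, 3], [0, 0, 3], [0, 0, 3], [0, 0, 3.5], [0, 0, 3.5], [0, 0, 2.5], [0, 0, 1.5], [0, 0, 1], [0, 0, 0], [0, 0, 0], [0, 0, 0], [0, 0, 0], [0, 0, 0], [0, 0, 0], [0, 0, 0]]' --angular '[[0, 0, -0.016], [0, 0, 0], [0, 0, 0], [0, 0, 0], [0, 0, 0], [0, 0, 0], [0, 0, 0], [0, 0, 0], [0, 0, 0], [0, 0, 0], [0, 0, 0], [0, 0, 0], [0, 0, 0], [0, 0, 0], [0, 0, 0], [0, 0, 0]]' --force 20

```text
clock: 29.2
position: [0.587, -0.216, -0.0131]
ee_rot: [1.619, 2.691, 0.001]
force: [-0.2, 1.5, 6.5]
width: 0.412
gripper_force: 20.0
```

```bash
python3 -c "
from h import *
s=arm.observe();print(s['width']*9.18,s['gripper_force'])
to(*m(-.004,-.057),.13,MT)"
```

```text
3.7856989779808177 20.00201314687729
pos [ 0.587  -0.216   0.0214] yaw 0.488 q7 1.29 tilt [ 0.002 -0.   ] | turn tool z 0.373 shift cm [ 23.1   -6.62 -10.89] t 29.2
```

carry_out --claw '[3.2, 3.2, 3.2, 3.2, 3.2, 3.2, 3.2, 3.2, 3.2, 3.2, 3.2, 3.2, 3.2, 3.2, 3.2]' --delta_pos '[[0, 0, -2], [0, 0, -3], [0, 0, -3], [0, 0, -2.9], [2, -0.62, 0], [3, -0.8, 0], [3, -0.8, 0], [3, -0.9, 0], [3, -0.9, 0], [3, -0.9, 0], [3, -0.9, 0], [2, -0.6, 0], [1.1, -0.2, 0], [0, 0, 0], [0, 0, 0]]' --angular '[[0, 0, 0], [0, 0, 0.1], [0, 0, 0.14], [0, 0, 0.133], [0, 0, 0], [0, 0, 0], [0, 0, 0], [0, 0, 0], [0, 0, 0], [0, 0, 0], [0, 0, 0], [0, 0, 0], [0, 0, 0], [0, 0, 0], [0, 0, 0]]'

```text
clock: 30.7
position: [0.4946, 0.0052, 0.0952]
ee_rot: [2.09, 2.344, 0.0]
force: [-0.0, -0.7, -1.0]
width: 0.413
gripper_force: 20.0
```

Run:
```python
from h import *
to(*m(-.004,-.057),.13,MT)
p=arm.get_image('wrist');save(p,'w6.png',1.25)
for l,z in(('bay0',.004),('datum',.016),('magazine',0),('cam_axis',.075),('crank_handle',.075)):
    for r in arm.place_of(l,p)[:4]: print(l,round(r['conf'],2),np.round(np.array(r['centre'])*[640,480]),np.round(onz(p,r['centre'],z),4))
print([m(0,y) for y in(-.057,-.019,.019,.057)],m(-.027,0))
for x in(-.052,.052):
  for y in(-.074,.074): print((x,y),np.round(proj(p,[*m(x,y),.05])*1.25,0),end=' ')
for x in(-.027,.007):
  for y in(-.038,0,.038): print((x,y),np.round(proj(p,[*m(x,y),.016])*1.25,0),end=' ')
```

```text
pos [0.4946 0.0052 0.1297] yaw 0.114 q7 0.54 tilt [ 0.001 -0.   ] | turn tool z -0.001 shift cm [ 0.07  0.   -0.03] t 30.7
bay0 0.67 [327. 176.] [0.4968 0.0414 0.004 ]
bay0 0.64 [326. 120.] [0.4912 0.0812 0.004 ]
bay0 0.62 [325.  67.] [0.4863 0.1162 0.004 ]
bay0 0.6 [325. 226.] [0.5001 0.0025 0.004 ]
datum 0.66 [291. 152.] [0.4693 0.0571 0.016 ]
magazine 0.71 [325.  67.] [0.4864 0.1167 0.    ]
magazine 0.57 [326. 152.] [0.4937 0.0588 0.    ]
cam_axis 0.62 [537. 163.] [0.6092 0.0727 0.075 ]
cam_axis 0.58 [327. 224.] [0.4971 0.0242 0.075 ]
crank_handle 0.59 [506. 239.] [0.6037 0.027  0.075 ]
[(np.float64(0.4985405612384388), np.float64(0.006376497294089699)), (np.float64(0.4941801870794796), np.float64(0.0441254990980299)), (np.float64(0.4898198129205204), np.float64(0.0818745009019701)), (np.float64(0.48545943876156117), np.float64(0.1196235027059103))] (np.float64(0.46517834082351617), np.float64(0.05990183941337108))
(-0.052, -0.074) [248. 264.] (-0.052, 0.074) [233.  18.] (0.052, -0.074) [402. 263.] (0.052, 0.074) [419.  18.] (-0.027, -0.038) [287. 201.] (-0.027, 0) [286. 148.] (-0.027, 0.038) [284.  90.] (0.007, -0.038) [334. 200.] (0.007, 0) [334. 148.] (0.007, 0.038) [335.  90.]
```

View pics/w6.png

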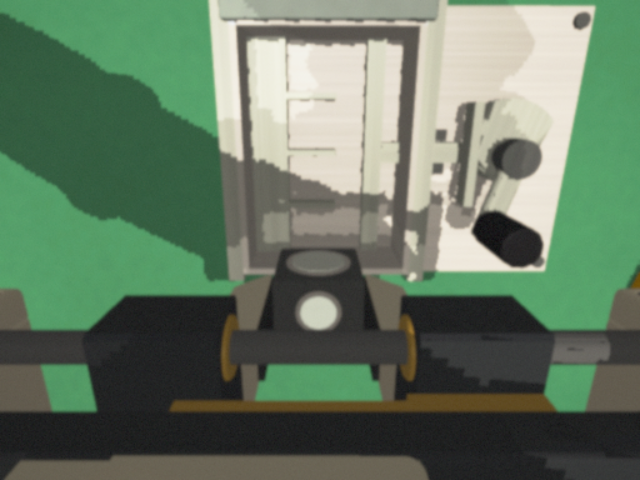

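The held cube is square in the gripper at (318,290). The ribs show at rows 99, 150 and 201, and the plate corners at (594,8) and (545,271). I'll check the pose with these before inserting.

Run:
```python
from h import *
from scipy.optimize import least_squares
p=arm.get_image('wrist');g=cv2.cvtColor(p['frame'],cv2.COLOR_RGB2GRAY).astype(float)
c=g[:,240:262].mean(1);print('rows*1.25 minima',[(round(i*1.25,1),round(c[i])) for i in range(15,175) if c[i]<c[i-1] and c[i]<=c[i+1] and c[i]<c[max(0,i-5):i+6].max()-12])
for z in(.002,.004,.006): print(z,[np.round(proj(p,[*m(.178,y),z])*1.25,0) for y in(-.095,.095)])
# fit v + z-bias using ribs(front edge tops), plate corners, box inner-top corners
obs=[((.178,-.095,.004),(545,271)),((.178,.095,.004),(594,8)),((-.027,.038,.016),(287,99)),((-.027,0,.016),(289,150)),((-.027,-.038,.016),(290,201)),((-.052,-.074,.05),(247,268))]
def mg(v,X): c,s=np.cos(v[2]),np.sin(v[2]);return [v[0]+c*X[0]-s*X[1],v[1]+s*X[0]+c*X[1],X[2]]
f=lambda v:np.concatenate([proj(p,mg(v,X))*1.25-q for X,q in obs])
r=least_squares(f,[MX,MY,MT],loss='soft_l1');print(r.x,np.round(f(r.x).reshape(-1,2),1).tolist())
cv2.imwrite('pics/w7.png',cv2.resize(p['frame'][0:230,160:350,::-1],None,fx=2.6,fy=2.6,interpolation=cv2.INTER_CUBIC))
```

```text
rows*1.25 minima [(18.8, 128), (30.0, 85), (33.8, 85), (98.8, 189), (148.8, 171), (188.8, 108), (201.2, 90)]
0.002 [array([543., 265.]), array([593.,  -1.])]
0.004 [array([545., 266.]), array([595.,  -2.])]
0.006 [array([546., 267.]), array([597.,  -3.])]
[0.49345643 0.05987505 0.10537022] [[-1.1, 0.6], [2.2, -1.1], [0.1, -4.1], [-1.0, 2.1], [-1.1, 3.7], [2.1, -0.2]]
```

View pics/w7.png

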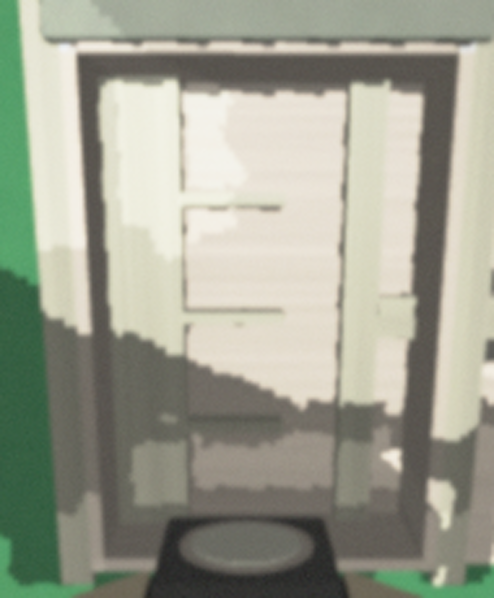

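The rib tops lie in bands centred near rows 96, 153 and 204, a uniform shift of about −3 mm in y, so I set MY = 0.060. Now I'll locate the held cube in the hand from its top window.

```bash
sed -i 's/MX,MY,MT=.*/MX,MY,MT=.4925,.0600,.113/' h.py
cat >> h.py <<'E'
def held(p,dz=.0214):
    s=arm.observe();top=s['position'][2]+.0345-dz+.04
    f=p['frame'][230:290,225:285].astype(int);w=np.argwhere((f.min(2)>140)&(f.max(2)-f.min(2)<45))
    px=w.mean(0)[::-1]+[225,230];X=onz(p,px/[512,384],top);M=R.from_rotvec(s['ee_rot']).as_matrix()
    d=M.T@(X-s['position']);print('window px*1.25',px*1.25,len(w),'cube top',X,'in tool mm',np.round(d[:2]*1e3,1));return X
E
python3 - <<'E'
from h import *
p=arm.get_image('wrist');X=held(p)
for x,y in[(-.027,.038),(-.027,0),(-.027,-.038)]: print(proj(p,[*m(x,y),.016])*1.25)
T=np.array(m(-.004,-.057));print('target',T,'err',T-X[:2]);to(*m(-.004,-.057),.13,MT)
E
```

```text
window px*1.25 [317.9361874  312.15266559] 619 cube top [0.4932738  0.00724324 0.14808308] in tool mm [ 1.8 -0.7]
[285.43509837  95.13976299]
[286.81089558 152.31607053]
[288.07624276 204.9022216 ]
target [0.49495281 0.00291249] err [ 0.00167901 -0.00433075]
pos [0.4942 0.0055 0.1295] yaw 0.114 q7 0.54 tilt [ 0. -0.] | turn tool z 0.001 shift cm [-0.27  0.05 -0.05] t 31.1
```

carry_out --claw '[3.2, 3.2, 3.2, 3.2, 3.2, 3.2, 3.2, 3.2, 3.2, 3.2, 3.2]' --delta_pos '[[-0.45, 0.12, 0], [0, 0, 2], [0, 0, 2], [0, 0, 2], [0, 0, 1.5], [0, 0, 0.8], [0, 0, 0.5], [0, 0, 0.5], [0, 0, 0.5], [0, 0, 0.3], [0, 0, 0]]' --angular '[[0, 0, 0], [0, 0, 0], [0, 0, 0], [0, 0, 0], [0, 0, 0], [0, 0, 0], [0, 0, 0], [0, 0, 0], [0, 0, 0], [0, 0, 0], [0, 0, 0]]'

```text
clock: 32.2
position: [0.4957, 0.0018, -0.0061]
ee_rot: [-2.091, -2.345, -0.0]
force: [0.4, 0.2, -0.7]
width: 0.415
gripper_force: 20.0
```

carry_out --claw '[3.2, 3.2, 4.4, 5, 5, 5, 5, 5, 5, 5, 6, 6]' --delta_pos '[[0, 0, 0.25], [0, 0, 0], [0, 0, 0], [0, 0, 0], [0, 0, 0], [0, 0, -2], [0, 0, -3], [0, 0, -4], [0, 0, -4], [0, 0, -3], [0, 0, 0], [0, 0, 0]]' --angular '[[0, 0, 0], [0, 0, 0], [0, 0, 0], [0, 0, 0], [0, 0, 0], [0, 0, 0], [0, 0, 0], [0, 0, 0], [0, 0, 0], [0, 0, 0], [0, 0, 0], [0, 0, 0]]'

```text
clock: 33.4
position: [0.496, 0.0022, 0.1518]
ee_rot: [2.09, 2.345, 0.002]
force: [0.1, 0.7, -0.5]
width: 0.641
gripper_force: 0.0
```

Run:
```python
from h import *
p=arm.get_image('wrist')
for v in fitcubes(p,.004):
    c,s=np.cos(MT),np.sin(MT);d=v[:2]-[MX,MY];print('mag',np.round([c*d[0]+s*d[1],-s*d[0]+c*d[1],v[2]-MT],4))
to(.46,-.155,.25,.49)
```

```text
0.96 [ 0.4418 -0.1893  1.3013] yaw 1.301 err 1.643 alt90 1.702
0.79 [0.4948 0.0041 0.129 ] yaw 0.129 err 0.042 alt90 0.042
mag [-0.0785 -0.242   1.1883]
mag [-0.004  -0.0558  0.016 ]
pos [0.495  0.002  0.1851] yaw 0.115 q7 0.47 tilt [-0.001  0.   ] | turn tool z -0.375 shift cm [-12.2  -10.49  -6.47] t 33.5
```

```bash
python3 -c "
from h import *
to(.443,-.212,.02,.49)"
```

```text
pos [0.495  0.002  0.1851] yaw 0.115 q7 0.47 tilt [-0.001  0.   ] | turn tool z -0.375 shift cm [-16.44 -14.64  16.53] t 33.5
```

carry_out --claw '[6, 6, 6, 6, 6, 6, 6, 6, 6, 6, 6, 6, 6, 6, 6, 3.2, 3.2, 3.2, 3.2, 3.2]' --delta_pos '[[0, 0, 0], [0, 0, 0], [0, 0, 0], [-2.7, -2.44, 0], [-2.7, -2.44, 0], [-2.7, -2.44, 0], [-2.7, -2.44, 0], [-2.7, -2.44, 1], [-2.7, -2.44, 2], [0, 0, 3], [0, 0, 3], [0, 0, 3], [0, 0, 2.5], [0, 0, 1.5], [0, 0, 0.5], [0, 0, 0], [0, 0, 0], [0, 0, 0], [0, 0, 0], [0, 0, 0]]' --angular '[[0, 0, -0.125], [0, 0, -0.125], [0, 0, -0.125], [0, 0, 0], [0, 0, 0], [0, 0, 0], [0, 0, 0], [0, 0, 0], [0, 0, 0], [0, 0, 0], [0, 0, 0], [0, 0, 0], [0, 0, 0], [0, 0, 0], [0, 0, 0], [0, 0, 0], [0, 0, 0], [0, 0, 0], [0, 0, 0], [0, 0, 0]]'

```text
clock: 35.5
position: [0.4433, -0.2102, -0.0129]
ee_rot: [1.616, 2.693, 0.001]
force: [-0.8, 0.1, 5.6]
width: 0.411
gripper_force: 20.0
```

```bash
python3 -c "
from h import *
s=arm.observe();print(s['width']*9.18,s['gripper_force'])
to(*m(-.004,-.019),.13,MT)"
```

```text
3.769624454680439 19.993283450603485
pos [ 0.4433 -0.2102  0.0216] yaw 0.49 q7 1.48 tilt [ 0.001 -0.   ] | turn tool z 0.377 shift cm [ 24.39   7.55 -10.85] t 35.5
```

carry_out --claw '[3.2, 3.2, 3.2, 3.2, 3.2, 3.2, 3.2, 3.2, 3.2, 3.2, 3.2, 3.2, 3.2, 3.2]' --delta_pos '[[0, 0, -2], [0, 0, -3], [0, 0, -3], [0, 0, -2.85], [2.4, 0.75, 0], [3.2, 1, 0], [3.2, 1, 0], [3.2, 1, 0], [3.2, 1, 0], [3.2, 1, 0], [3.2, 1, 0], [2.79, 0.8, 0], [0, 0, 0], [0, 0, 0]]' --angular '[[0, 0, 0], [0, 0, 0.11], [0, 0, 0.134], [0, 0, 0.133], [0, 0, 0], [0, 0, 0], [0, 0, 0], [0, 0, 0], [0, 0, 0], [0, 0, 0], [0, 0, 0], [0, 0, 0], [0, 0, 0], [0, 0, 0]]'

```text
clock: 36.9
position: [0.4902, 0.0412, 0.095]
ee_rot: [2.091, 2.345, -0.0]
force: [0.6, -1.0, -0.3]
width: 0.413
gripper_force: 20.0
```

```bash
cat >> h.py <<'E'
def place(y,dz):
    X=held(arm.get_image('wrist'),dz);T=np.array(m(-.004,y));e=T-X[:2]
    M=R.from_rotvec(arm.observe()['ee_rot']).as_matrix();print('shift cm',np.round(M.T@[*e,0]*100,2));to(*T,dz+.004,MT)
E
python3 -c "
from h import *
place(-.019,.0216)"
```

```text
window px*1.25 [317.81042129 319.11308204] 451 cube top [0.4896105  0.03983552 0.14796521] in tool mm [-0.4 -0.6]
shift cm [ 0.07  0.11 -0.  ]
pos [0.4901 0.0403 0.1296] yaw 0.112 q7 0.54 tilt [-0. -0.] | turn tool z -0.001 shift cm [ 0.03  0.06 10.4 ] t 37.0
```

carry_out --claw '[3.2, 3.2, 3.2, 3.2, 3.2, 3.2, 3.2, 3.2, 3.2, 3.2, 3.2]' --delta_pos '[[0.18, 0.1, 0], [0, 0, 2], [0, 0, 2], [0, 0, 2], [0, 0, 1.5], [0, 0, 0.8], [0, 0, 0.5], [0, 0, 0.5], [0, 0, 0.5], [0, 0, 0.3], [0, 0, 0]]' --angular '[[0, 0, 0], [0, 0, 0], [0, 0, 0], [0, 0, 0], [0, 0, 0], [0, 0, 0], [0, 0, 0], [0, 0, 0], [0, 0, 0], [0, 0, 0], [0, 0, 0]]'

```text
clock: 38.05
position: [0.4911, 0.0427, -0.0061]
ee_rot: [-2.093, -2.343, 0.0]
force: [-0.1, 0.7, -1.0]
width: 0.41
gripper_force: 20.0
```

Clean insertion; release and lift.

carry_out --claw '[3.2, 3.2, 4.4, 5, 5, 5, 5, 5, 5, 5, 6, 6]' --delta_pos '[[0, 0, 0.25], [0, 0, 0], [0, 0, 0], [0, 0, 0], [0, 0, 0], [0, 0, -2], [0, 0, -3], [0, 0, -4], [0, 0, -4], [0, 0, -3], [0, 0, 0], [0, 0, 0]]' --angular '[[0, 0, 0], [0, 0, 0], [0, 0, 0], [0, 0, 0], [0, 0, 0], [0, 0, 0], [0, 0, 0], [0, 0, 0], [0, 0, 0], [0, 0, 0], [0, 0, 0], [0, 0, 0]]'

```text
clock: 39.25
position: [0.4914, 0.0431, 0.1518]
ee_rot: [2.092, 2.343, 0.002]
force: [0.0, -0.1, 0.1]
width: 0.642
gripper_force: 0.0
```

```bash
python3 -c "
from h import *
to(.551,-.29,.25,.10)"
```

```text
pos [0.4914 0.0431 0.1863] yaw 0.113 q7 0.45 tilt [0.001 0.001] | turn tool z 0.013 shift cm [-33.73   2.61  -6.4 ] t 39.2
```

carry_out --claw '[6, 6, 6, 6, 6, 6, 6, 6, 6, 6, 6, 6]' --delta_pos '[[-2.5, 0.2, -3], [-3.5, 0.3, -3.4], [-3.5, 0.3, 0], [-3.5, 0.3, 0], [-3.5, 0.3, 0], [-3.5, 0.3, 0], [-3.5, 0.3, 0], [-3.5, 0.3, 0], [-3.5, 0.3, 0], [-2.5, 0, 0], [-0.7, 0, 0], [0, 0, 0]]' --angular '[[0, 0, 0], [0, 0, 0], [0, 0, 0], [0, 0, 0], [0, 0, 0], [0, 0, 0], [0, 0, 0], [0, 0, 0], [0, 0, 0], [0, 0, 0], [0, 0, 0], [0, 0, 0]]'

```text
clock: 40.45
position: [0.5539, -0.2902, 0.2141]
ee_rot: [-2.095, -2.339, 0.001]
force: [-0.3, 0.2, 0.4]
width: 0.653
gripper_force: 0.0
```

Run:
```python
from h import *
p=arm.get_image('wrist')
for v in fitcubes(p):to(v[0],v[1],.02,v[2])
```

```text
0.95 [ 0.5518 -0.3569  0.1389] yaw 0.139 err 0.046 alt90 0.318
0.55 [ 0.394  -0.3349  0.0548] yaw 0.055 err 0.06 alt90 0.248
pos [ 0.5547 -0.2879  0.249 ] yaw 0.113 q7 0.98 tilt [-0.001  0.001] | turn tool z -0.026 shift cm [-6.82 -1.22 22.89] t 40.5
pos [ 0.5547 -0.2879  0.249 ] yaw 0.113 q7 0.98 tilt [-0.001  0.001] | turn tool z 0.058 shift cm [ -3.84 -16.28  22.91] t 40.5
```

carry_out --claw '[6, 6, 6, 6, 6, 6, 6, 6, 6, 6, 6, 3.2, 3.2, 3.2, 3.2, 3.2]' --delta_pos '[[-2.2, -0.3, 0], [-3, -0.6, 0], [-1.6, -0.3, 2], [0, 0, 4], [0, 0, 4], [0, 0, 4], [0, 0, 4], [0, 0, 3], [0, 0, 1.5], [0, 0, 0.4], [0, 0, 0], [0, 0, 0], [0, 0, 0], [0, 0, 0], [0, 0, 0], [0, 0, 0]]' --angular '[[0, 0, -0.02], [0, 0, 0], [0, 0, 0], [0, 0, 0], [0, 0, 0], [0, 0, 0], [0, 0, 0], [0, 0, 0], [0, 0, 0], [0, 0, 0], [0, 0, 0], [0, 0, 0], [0, 0, 0], [0, 0, 0], [0, 0, 0], [0, 0, 0]]'

```text
clock: 42.15
position: [0.552, -0.3586, -0.0126]
ee_rot: [2.069, 2.363, 0.001]
force: [0.2, 1.2, 6.9]
width: 0.415
gripper_force: 20.0
```

```bash
python3 -c "
from h import *
s=arm.observe();print(s['width']*9.18,s['gripper_force'])
to(*m(-.004,.019),.13,MT)"
```

```text
3.8065686334500772 20.001864731311798
pos [ 0.552  -0.3586  0.0219] yaw 0.132 q7 1.25 tilt [ 0.001 -0.   ] | turn tool z 0.019 shift cm [ 44.16  -1.58 -10.83] t 42.1
```

carry_out --claw '[3.2, 3.2, 3.2, 3.2, 3.2, 3.2, 3.2, 3.2, 3.2, 3.2, 3.2, 3.2, 3.2, 3.2, 3.2, 3.2, 3.2, 3.2]' --delta_pos '[[0, 0, -2], [0, 0, -3], [0, 0, -3], [0, 0, -2.85], [3, 0, 0], [3.5, -0.2, 0], [3.5, -0.2, 0], [3.5, -0.2, 0], [3.5, -0.2, 0], [3.5, -0.2, 0], [3.5, -0.2, 0], [3.5, -0.2, 0], [3.5, -0.2, 0], [3.5, 0, 0], [3.5, 0, 0], [3.5, 0, 0], [2.66, 0, 0], [0, 0, 0]]' --angular '[[0, 0, 0], [0, 0, 0.019], [0, 0, 0], [0, 0, 0], [0, 0, 0], [0, 0, 0], [0, 0, 0], [0, 0, 0], [0, 0, 0], [0, 0, 0], [0, 0, 0], [0, 0, 0], [0, 0, 0], [0, 0, 0], [0, 0, 0], [0, 0, 0], [0, 0, 0], [0, 0, 0]]'

```text
clock: 43.95
position: [0.4849, 0.0829, 0.0945]
ee_rot: [-2.084, -2.349, -0.0]
force: [-0.2, 0.5, -1.0]
width: 0.414
gripper_force: 20.0
```

carry_out --claw '[3.2]' --delta_pos '[[0, 0, 0]]' --angular '[[0, 0, 0]]'

```text
clock: 44.05
position: [0.4855, 0.0789, 0.095]
ee_rot: [2.09, 2.345, -0.0]
force: [0.3, 0.1, -0.6]
width: 0.415
gripper_force: 20.0
```

```bash
python3 -c "
from h import *
place(.019,.0219)"
```

```text
window px*1.25 [317.73477157 314.52622673] 591 cube top [0.48460075 0.0794356  0.14774034] in tool mm [ 1.6 -0.8]
shift cm [-0.12  0.17  0.  ]
pos [0.4856 0.078  0.1296] yaw 0.113 q7 0.5 tilt [ 0. -0.] | turn tool z 0.0 shift cm [ 0.04  0.08 10.37] t 44.1
```

carry_out --claw '[3.2, 3.2, 3.2, 3.2, 3.2, 3.2, 3.2, 3.2, 3.2, 3.2, 3.2]' --delta_pos '[[-0.09, 0.12, 0], [0, 0, 2], [0, 0, 2], [0, 0, 2], [0, 0, 1.5], [0, 0, 0.8], [0, 0, 0.5], [0, 0, 0.5], [0, 0, 0.5], [0, 0, 0.3], [0, 0, 0]]' --angular '[[0, 0, 0], [0, 0, 0], [0, 0, 0], [0, 0, 0], [0, 0, 0], [0, 0, 0], [0, 0, 0], [0, 0, 0], [0, 0, 0], [0, 0, 0], [0, 0, 0]]'

```text
clock: 45.2
position: [0.4868, 0.0779, -0.0061]
ee_rot: [-2.092, -2.344, 0.0]
force: [0.1, -0.1, -0.1]
width: 0.413
gripper_force: 20.0
```

carry_out --claw '[3.2, 3.2, 4.4, 5, 5, 5, 5, 5, 5, 5, 6, 6]' --delta_pos '[[0, 0, 0.25], [0, 0, 0], [0, 0, 0], [0, 0, 0], [0, 0, 0], [0, 0, -2], [0, 0, -3], [0, 0, -4], [0, 0, -4], [0, 0, -4], [0, 0, -3], [0, 0, -2]]' --angular '[[0, 0, 0], [0, 0, 0], [0, 0, 0], [0, 0, 0], [0, 0, 0], [0, 0, 0], [0, 0, 0], [0, 0, 0], [0, 0, 0], [0, 0, 0], [0, 0, 0], [0, 0, 0]]'

```text
clock: 46.4
position: [0.4875, 0.0777, 0.2136]
ee_rot: [2.092, 2.343, 0.003]
force: [-0.2, 0.0, -0.9]
width: 0.641
gripper_force: 0.0
```

```bash
python3 -c "
from h import *
to(.394,-.26,.25,.04)"
```

```text
pos [0.4875 0.0777 0.2481] yaw 0.113 q7 0.32 tilt [0.002 0.001] | turn tool z 0.073 shift cm [-33.37 -10.7   -0.23] t 46.4
```

carry_out --claw '[6, 6, 6, 6, 6, 6, 6, 6, 6, 6, 6, 6, 6]' --delta_pos '[[0, 0, 0], [-2.5, -0.8, 0], [-3.5, -1.1, 0], [-3.5, -1.1, 0], [-3.5, -1.1, 0], [-3.5, -1.1, 0], [-3.5, -1.1, 0], [-3.5, -1.1, 0], [-3.5, -1.1, 0], [-3.5, -1.1, 0], [-2.9, -1.1, 0], [0, 0, 0], [0, 0, 0]]' --angular '[[0, 0, 0.073], [0, 0, 0], [0, 0, 0], [0, 0, 0], [0, 0, 0], [0, 0, 0], [0, 0, 0], [0, 0, 0], [0, 0, 0], [0, 0, 0], [0, 0, 0], [0, 0, 0], [0, 0, 0]]'

```text
clock: 47.7
position: [0.3929, -0.2607, 0.2115]
ee_rot: [-2.179, -2.263, -0.001]
force: [0.5, 0.5, -0.1]
width: 0.652
gripper_force: 0.0
```

Run:
```python
from h import *
p=arm.get_image('wrist')
for v in fitcubes(p):to(v[0],v[1],.02,v[2])
```

```text
0.72 [ 0.3937 -0.3356  0.0553] yaw 0.055 err 0.071 alt90 0.321
pos [ 0.3938 -0.2592  0.2458] yaw 0.041 q7 0.89 tilt [-0.     0.001] | turn tool z -0.014 shift cm [-7.64 -0.42 22.58] t 47.8
```

carry_out --claw '[6, 6, 6, 6, 6, 6, 6, 6, 6, 6, 6, 3.2, 3.2, 3.2, 3.2, 3.2]' --delta_pos '[[-2.2, -0.1, 0], [-3, -0.2, 0], [-2.3, -0.1, 2], [0, 0, 4], [0, 0, 4], [0, 0, 4], [0, 0, 4], [0, 0, 2.7], [0, 0, 1.5], [0, 0, 0.4], [0, 0, 0], [0, 0, 0], [0, 0, 0], [0, 0, 0], [0, 0, 0], [0, 0, 0]]' --angular '[[0, 0, -0.014], [0, 0, 0], [0, 0, 0], [0, 0, 0], [0, 0, 0], [0, 0, 0], [0, 0, 0], [0, 0, 0], [0, 0, 0], [0, 0, 0], [0, 0, 0], [0, 0, 0], [0, 0, 0], [0, 0, 0], [0, 0, 0], [0, 0, 0]]'

```text
clock: 49.4
position: [0.3938, -0.3355, -0.0138]
ee_rot: [2.159, 2.28, 0.001]
force: [-0.4, 1.4, 7.8]
width: 0.413
gripper_force: 19.9
```

```bash
python3 -c "
from h import *
s=arm.observe();print(s['width']*9.18,s['gripper_force'])
to(*m(-.004,.057),.13,MT)"
```

```text
3.7930001720342026 19.933961033821106
pos [ 0.3938 -0.3355  0.0207] yaw 0.054 q7 1.39 tilt [ 0.001 -0.   ] | turn tool z -0.059 shift cm [ 43.88  13.88 -10.92] t 49.4
```

carry_out --claw '[3.2, 3.2, 3.2, 3.2, 3.2, 3.2, 3.2, 3.2, 3.2, 3.2, 3.2, 3.2, 3.2, 3.2, 3.2, 3.2, 3.2, 3.2, 3.2]' --delta_pos '[[0, 0, -2], [0, 0, -3], [0, 0, -3], [0, 0, -2.9], [3, 1, 0], [3.5, 1.1, 0], [3.5, 1.1, 0], [3.5, 1.1, 0], [3.5, 1.1, 0], [3.5, 1.1, 0], [3.5, 1.1, 0], [3.5, 1.1, 0], [3.5, 1.1, 0], [3.5, 1.1, 0], [3.5, 1.1, 0], [3.5, 1.1, 0], [2.38, 0.78, 0], [0, 0, 0], [0, 0, 0]]' --angular '[[0, 0, 0], [0, 0, -0.059], [0, 0, 0], [0, 0, 0], [0, 0, 0], [0, 0, 0], [0, 0, 0], [0, 0, 0], [0, 0, 0], [0, 0, 0], [0, 0, 0], [0, 0, 0], [0, 0, 0], [0, 0, 0], [0, 0, 0], [0, 0, 0], [0, 0, 0], [0, 0, 0], [0, 0, 0]]'

```text
clock: 51.3
position: [0.4813, 0.1164, 0.0944]
ee_rot: [2.091, 2.345, -0.001]
force: [-0.5, -0.9, -0.4]
width: 0.413
gripper_force: 19.9
```

```bash
python3 -c "
from h import *
place(.057,.0207)"
```

```text
window px*1.25 [317.86819887 317.2912758 ] 533 cube top [0.48051564 0.11640585 0.14835501] in tool mm [ 0.9 -0.6]
shift cm [-0.04  0.15 -0.  ]
pos [0.4812 0.1156 0.1291] yaw 0.113 q7 0.4 tilt [-0. -0.] | turn tool z -0.0 shift cm [ 0.05  0.1  10.44] t 51.4
```

carry_out --claw '[3.2, 3.2, 3.2, 3.2, 3.2, 3.2, 3.2, 3.2, 3.2, 3.2, 3.2]' --delta_pos '[[0.03, 0.12, 0], [0, 0, 2], [0, 0, 2], [0, 0, 2], [0, 0, 1.5], [0, 0, 0.8], [0, 0, 0.5], [0, 0, 0.5], [0, 0, 0.5], [0, 0, 0.3], [0, 0, 0]]' --angular '[[0, 0, 0], [0, 0, 0], [0, 0, 0], [0, 0, 0], [0, 0, 0], [0, 0, 0], [0, 0, 0], [0, 0, 0], [0, 0, 0], [0, 0, 0], [0, 0, 0]]'

```text
clock: 52.45
position: [0.4826, 0.1169, -0.0066]
ee_rot: [-2.092, -2.344, 0.0]
force: [-0.3, 0.6, -0.2]
width: 0.418
gripper_force: 19.9
```

carry_out --claw '[3.2, 3.2, 4.4, 5, 5, 5, 5, 5, 5, 5, 6, 6, 6, 6, 6, 6]' --delta_pos '[[0, 0, 0.25], [0, 0, 0], [0, 0, 0], [0, 0, 0], [0, 0, 0], [0, 0, -2], [0, 0, -3], [0, 0, -4], [0, 0, -4], [0, 0, -4], [-3, 0, -3], [-4, 0, 0], [-4, 0, 0], [-2, 0, 0], [0, 0, 0], [0, 0, 0]]' --angular '[[0, 0, 0], [0, 0, 0], [0, 0, 0], [0, 0, 0], [0, 0, 0], [0, 0, 0], [0, 0, 0], [0, 0, 0], [0, 0, 0], [0, 0, 0], [0, 0, 0], [0, 0, 0], [0, 0, 0], [0, 0, 0], [0, 0, 0], [0, 0, 0]]'

```text
clock: 54.05
position: [0.4972, -0.0122, 0.191]
ee_rot: [-2.093, -2.342, -0.001]
force: [-0.1, -0.1, 0.9]
width: 0.657
gripper_force: 0.0
```

Run:
```python
from h import *
p=arm.get_image('wrist');cv2.imwrite('pics/w8.png',cv2.resize(p['frame'][0:240,130:450,::-1],None,fx=2.4,fy=2.4))
c,s=np.cos(MT),np.sin(MT)
for v in fitcubes(p,.004):
    d=v[:2]-[MX,MY];print('mag',np.round([c*d[0]+s*d[1],-s*d[0]+c*d[1],v[2]-MT],4))
for r in arm.place_of('crank_handle',p)[:2]: print(r['conf'],onz(p,r['centre'],.075))
to(.6066,.0318,.15,np.pi/2+MT)
```

```text
0.6 [0.4821 0.1166 0.0969] yaw 0.097 err 0.024 alt90 0.451
0.56 [0.4865 0.0783 0.1162] yaw 0.116 err 0.073 alt90 0.474
0.55 [0.4903 0.0408 0.1188] yaw 0.119 err 0.081 alt90 0.086
mag [-0.004   0.0574 -0.0161]
mag [-0.0039  0.0189  0.0032]
mag [-0.0043 -0.0189  0.0058]
0.69 [0.60104707 0.02693306 0.075     ]
pos [ 0.4973 -0.0109  0.2253] yaw 0.115 q7 0.51 tilt [-0.001  0.   ] | turn tool z -1.568 shift cm [-11.35   3.02   7.52] t 54.2
```

View pics/w8.png

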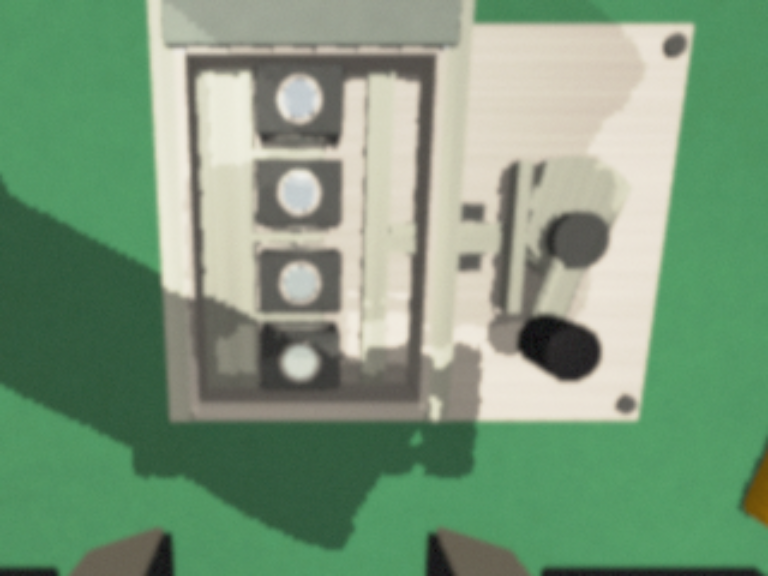

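The wrist view shows all four cubes upright in their bays at (299,100), (299,192), (299,282) and (299,362), with the bar drawn back and the crank handle at (562,347). I'll crank with the gripper at its present yaw.

Run:
```python
from h import *
to(.603,.0295,.06,MT)
f0=-1.82;P=lambda f:.045*np.array([np.cos(f),np.sin(f)])
q=np.array([P(f) for f in np.linspace(f0,0,15)]);D=np.diff(q,axis=0)*100
print([[round(float(b),2),round(float(a),2),0] for a,b in D])
```

```text
pos [ 0.4973 -0.0109  0.2253] yaw 0.115 q7 0.51 tilt [-0.001  0.   ] | turn tool z 0.002 shift cm [ 2.82 10.97 16.52] t 54.2
[[-0.11, 0.57, 0], [-0.03, 0.58, 0], [0.04, 0.58, 0], [0.12, 0.57, 0], [0.19, 0.55, 0], [0.26, 0.52, 0], [0.33, 0.48, 0], [0.39, 0.44, 0], [0.44, 0.38, 0], [0.49, 0.32, 0], [0.53, 0.26, 0], [0.55, 0.19, 0], [0.57, 0.11, 0], [0.58, 0.04, 0]]
```

carry_out --claw '[6, 6, 6, 6, 6, 6, 6, 6, 6, 6, 6, 6, 1.8, 1.8, 1.8, 1.8, 1.8, 1.8, 1.8, 1.8]' --delta_pos '[[0.7, 2.7, 0], [0.7, 2.8, 1], [0.7, 2.8, 2], [0.72, 2.67, 2], [0, 0, 1], [0, 0, 1.5], [0, 0, 2.5], [0, 0, 2.5], [0, 0, 2], [0, 0, 1.5], [0, 0, 0.5], [0, 0, 0], [0, 0, 0], [0, 0, 0], [0, 0, 0], [0, 0, 0], [0, 0, 0], [0, 0, 0], [0, 0, 0], [0, 0, 0]]' --angular '[[0, 0, 0], [0, 0, 0], [0, 0, 0], [0, 0, 0], [0, 0, 0], [0, 0, 0], [0, 0, 0], [0, 0, 0], [0, 0, 0], [0, 0, 0], [0, 0, 0], [0, 0, 0], [0, 0, 0], [0, 0, 0], [0, 0, 0], [0, 0, 0], [0, 0, 0], [0, 0, 0], [0, 0, 0], [0, 0, 0]]' --force 30

```text
clock: 56.2
position: [0.6033, 0.0281, 0.0262]
ee_rot: [2.092, 2.344, 0.0]
force: [-1.8, 0.5, 3.7]
width: 0.257
gripper_force: 30.0
```

Run:
```python
from h import *
s=arm.observe();print(s['position'],s['width']*9.18,s['gripper_force'],s['force'])
d=s['position'][:2]-np.array(m(.118,0));print(np.hypot(*d),np.arctan2(d[1],d[0])-MT)
```

```text
[0.60328548 0.02807728 0.02616062] 2.3566493255570125 30.0004979968071 [-1.82358895  0.51029644  3.71020299]
0.04568765328029649 -1.825709768443112
```

Gripped at crank ≈1.58. Now lead it round to the dwell.

carry_out --claw '[1.8, 1.8, 1.8, 1.8, 1.8, 1.8, 1.8, 1.8]' --delta_pos '[[-0.11, 0.57, 0], [-0.03, 0.58, 0], [0.04, 0.58, 0], [0.12, 0.57, 0], [0.19, 0.55, 0], [0.26, 0.52, 0], [0.33, 0.48, 0], [0, 0, 0]]' --angular '[[0, 0, 0], [0, 0, 0], [0, 0, 0], [0, 0, 0], [0, 0, 0], [0, 0, 0], [0, 0, 0], [0, 0, 0]]'

```text
clock: 57.0
position: [0.6415, 0.0392, 0.0262]
ee_rot: [2.091, 2.342, -0.001]
force: [0.7, -3.3, 4.6]
width: 0.254
gripper_force: 30.0
```

carry_out --claw '[1.8, 1.8, 1.8, 1.8, 1.8, 1.8, 1.8, 1.8, 1.8]' --delta_pos '[[0.39, 0.44, 0], [0.44, 0.38, 0], [0.49, 0.32, 0], [0.53, 0.26, 0], [0.55, 0.19, 0], [0.57, 0.11, 0], [0.58, 0.04, 0], [0, 0, 0], [0, 0, 0]]' --angular '[[0, 0, 0], [0, 0, 0], [0, 0, 0], [0, 0, 0], [0, 0, 0], [0, 0, 0], [0, 0, 0], [0, 0, 0], [0, 0, 0]]'

```text
clock: 57.9
position: [0.6558, 0.0771, 0.0263]
ee_rot: [2.09, 2.341, 0.002]
force: [4.4, -2.8, -1.3]
width: 0.256
gripper_force: 30.0
```

Run:
```python
from h import *
s=arm.observe();print(s['position'],s['width']*9.18,s['gripper_force'],s['force'])
d=s['position'][:2]-np.array(m(.118,0));print(np.hypot(*d),np.arctan2(d[1],d[0])-MT)
```

```text
[0.65580881 0.07711875 0.02627424] 2.3543057174438635 30.00051587820053 [ 4.43140165 -2.81311087 -1.29270265]
0.0462189435547618 -0.03040505649194296
```

carry_out --claw '[4, 4, 4, 5, 5, 5, 5, 5, 5, 5, 5, 3, 1, 0]' --delta_pos '[[0, 0, 0], [0, 0, 0], [0, 0, 0], [0, 0, -3], [0, 0, -4], [0, 0, -4], [-1, -2, -4], [-2.5, -3, -1.5], [-2.5, -4, 0], [-2.5, -4, 0], [-1.5, -3, 0], [0, 0, 0], [0, 0, 0], [0, 0, 0]]' --angular '[[0, 0, 0], [0, 0, 0], [0, 0, 0], [0, 0, 0], [0, 0, 0], [0, 0, 0], [0, 0, 0], [0, 0, 0], [0, 0, 0], [0, 0, 0], [0, 0, 0], [0, 0, 0], [0, 0, 0], [0, 0, 0]]'

```text
clock: 59.3
position: [0.507, -0.0388, 0.191]
ee_rot: [2.09, 2.345, 0.001]
force: [0.2, 0.6, 0.5]
width: 0.335
gripper_force: 0.0
```

Run:
```python
from h import *
p=arm.get_image('wrist');cv2.imwrite('pics/w9.png',cv2.resize(p['frame'][0:240,130:450,::-1],None,fx=2.4,fy=2.4))
c,s=np.cos(MT),np.sin(MT)
for v in fitcubes(p,.004):
    d=v[:2]-[MX,MY];print('mag',np.round([c*d[0]+s*d[1],-s*d[0]+c*d[1],v[2]-MT],4))
for l in('crank_handle','cam_axis'):
  for r in arm.place_of(l,p)[:2]: print(l,r['conf'],onz(p,r['centre'],.075))
to(*m(0,.156+.03),.15,MT)
```

```text
0.9 [0.4832 0.0789 0.1079] yaw 0.108 err 0.05 alt90 0.065
0.76 [0.4877 0.0402 3.2549] yaw 0.113 err 0.088 alt90 0.089
0.75 [0.4787 0.1172 0.1131] yaw 0.113 err 0.016 alt90 0.258
0.57 [0.4912 0.0046 3.2592] yaw 0.118 err 0.059 alt90 0.085
mag [-0.0071  0.0199 -0.0051]
mag [-0.007  -0.0191  3.1419]
mag [-0.0073  0.0584  0.0001]
mag [-0.0076 -0.0549  3.1462]
crank_handle 0.86 [0.65643915 0.07762832 0.075     ]
crank_handle 0.26 [0.49282313 0.00984055 0.075     ]
cam_axis 0.64 [0.60798402 0.07195364 0.075     ]
pos [ 0.5067 -0.0394  0.2253] yaw 0.114 q7 0.56 tilt [-0.    -0.001] | turn tool z 0.001 shift cm [28.64 -0.29  7.51] t 59.5
```

View pics/w9.png

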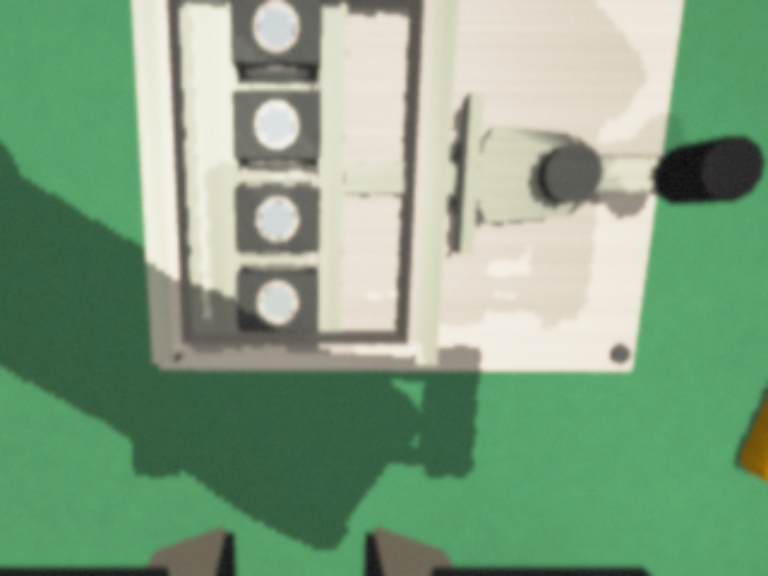

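All four cubes are clamped against the rail at x ≈ −7 mm, and the crank arm lies along +x with the handle at (730,168). Now I'll push the cover shut with closed fingers behind its handle.

carry_out --claw '[0, 0, 0, 0, 0, 0, 0, 0, 0, 0, 0, 0, 0, 0, 0, 0, 0, 0]' --delta_pos '[[3, 0, 0], [4, 0, 0], [4, 0, 0], [4, 0, 0], [4, 0, 0], [4, 0, 0], [4, 0, 0], [2, 0, 0], [0, 0, 2], [0, 0, 3], [0, 0, 3], [0, 0, 3], [0, 0, 3], [0, 0, 1.5], [0, 0, 0.8], [0, 0, 0], [0, 0, 0], [0, 0, 0]]' --angular '[[0, 0, 0], [0, 0, 0], [0, 0, 0], [0, 0, 0], [0, 0, 0], [0, 0, 0], [0, 0, 0], [0, 0, 0], [0, 0, 0], [0, 0, 0], [0, 0, 0], [0, 0, 0], [0, 0, 0], [0, 0, 0], [0, 0, 0], [0, 0, 0], [0, 0, 0], [0, 0, 0]]'

```text
clock: 61.3
position: [0.4741, 0.2487, 0.0291]
ee_rot: [2.092, 2.344, 0.003]
force: [-0.2, 0.4, -0.7]
width: 0.005
gripper_force: 0.0
```

```bash
python3 -c "
from h import *
s=arm.observe();print(s['force'],s['width'])
to(*m(0,.0155),.06,MT)"
```

```text
[-0.16186698  0.40510716 -0.6875892 ] 0.004704704476150092
pos [0.4741 0.2487 0.0636] yaw 0.113 q7 0.26 tilt [0.002 0.001] | turn tool z 0.0 shift cm [-17.41  -0.3    0.34] t 61.3
```

carry_out --claw '[0, 0, 0, 0, 0, 0, 0, 0, 0, 0, 0, 0, 0, 0, 0, 0]' --delta_pos '[[-0.8, -0.3, 0], [-1, 0, 0], [-1.2, 0, 0], [-1.3, 0, 0], [-1.3, 0, 0], [-1.3, 0, 0], [-1.3, 0, 0], [-1.3, 0, 0], [-1.3, 0, 0], [-1.3, 0, 0], [-1.3, 0, 0], [-1.3, 0, 0], [-1, 0, 0], [-0.6, 0, 0], [-0.4, 0, 0], [0, 0, 0]]' --angular '[[0, 0, 0], [0, 0, 0], [0, 0, 0], [0, 0, 0], [0, 0, 0], [0, 0, 0], [0, 0, 0], [0, 0, 0], [0, 0, 0], [0, 0, 0], [0, 0, 0], [0, 0, 0], [0, 0, 0], [0, 0, 0], [0, 0, 0], [0, 0, 0]]'

```text
clock: 62.9
position: [0.4896, 0.0813, 0.0281]
ee_rot: [2.092, 2.342, -0.0]
force: [-0.8, 0.3, 0.2]
width: 0.001
gripper_force: 0.0
```

carry_out --claw '[0, 0, 0, 0]' --delta_pos '[[-0.3, 0, 0], [-0.3, 0, 0], [0, 0, 0], [0, 0, 0]]' --angular '[[0, 0, 0], [0, 0, 0], [0, 0, 0], [0, 0, 0]]'

```text
clock: 63.3
position: [0.4902, 0.0761, 0.028]
ee_rot: [2.091, 2.344, 0.0]
force: [0.3, 1.2, -1.0]
width: 0.003
gripper_force: 0.6
```

carry_out --claw '[0, 0, 0, 0]' --delta_pos '[[-0.2, 0, 0], [-0.2, 0, 0], [0, 0, 0], [0, 0, 0]]' --angular '[[0, 0, 0], [0, 0, 0], [0, 0, 0], [0, 0, 0]]'

```text
clock: 63.7
position: [0.49, 0.0762, 0.028]
ee_rot: [-2.085, -2.344, -0.004]
force: [-1.4, 15.1, 4.9]
width: 0.003
gripper_force: 7.4
```

carry_out --claw '[0, 0, 0]' --delta_pos '[[-0.2, 0, 0], [-0.1, 0, 0], [0, 0, 0]]' --angular '[[0, 0, 0], [0, 0, 0], [0, 0, 0]]'

```text
clock: 64.0
position: [0.49, 0.0763, 0.0281]
ee_rot: [-2.081, -2.344, -0.008]
force: [-3.3, 24.9, 8.9]
width: 0.008
gripper_force: 12.4
```

Stop reached, so I'll back off, lift and check.

carry_out --claw '[0, 0, 0, 0, 0, 0, 0, 0, 0, 0, 0, 0, 0, 0]' --delta_pos '[[0.7, 0, 0], [1, 0, 0], [0, 0, -3], [0, 0, -4], [0, 0, -4], [0, 0, -4], [-3, 0, -1], [-3, 0, 0], [-3, 0, 0], [-2, 0, 0], [0, 0, 0], [0, 0, 0], [0, 0, 0], [0, 0, 0]]' --angular '[[0, 0, 0], [0, 0, 0], [0, 0, 0], [0, 0, 0], [0, 0, 0], [0, 0, 0], [0, 0, 0], [0, 0, 0], [0, 0, 0], [0, 0, 0], [0, 0, 0], [0, 0, 0], [0, 0, 0], [0, 0, 0]]'

```text
clock: 65.4
position: [0.5011, -0.0222, 0.1878]
ee_rot: [-2.09, -2.345, 0.001]
force: [-0.5, 0.1, -0.8]
width: 0.005
gripper_force: 0.0
```

Run:
```python
from h import *
p=arm.get_image('wrist')
for l,z in(('crank_handle',.075),('cover_handle',.07)):
  for r in arm.place_of(l,p)[:1]: print(l,r['conf'],onz(p,r['centre'],z))
print(m(0,0),m(.163,0),arm.observe()['force'],arm.observe()['clock'])
print(arm.sign_off())
```

```text
crank_handle 0.65 [0.65630552 0.07675252 0.075     ]
cover_handle 0.64 [0.49926421 0.06003172 0.07      ]
(np.float64(0.4925), np.float64(0.06)) (np.float64(0.6544604333921035), np.float64(0.07837982631697057)) [ 0.14456534  0.79961162 -0.65952968] 65.55
the job is handed in; nothing more can be done
None
```

The job is handed in at about 66 s: all four cubes were seen clamped at the datum rail (x about −7 mm), the crank is near the middle of the dwell (about 3.4 rad), and the cover is pushed to its shut stop; the hand-in gave no verdict.

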